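Pour the model atoms out of the spout carton

ROBOT

A 6-joint arm with a two-finger parallel gripper is mounted at the origin on the work surface. World frame = base frame: x ahead of the robot, y to its left, z up, the work surface at z = 0. Lengths are in m, angles in degrees, forces in N, time in s.
With the tool pointing down it reaches from about 0.375 to 0.9 m from the base axis. Payload 3.1 kg.
Tool frame: the origin (TCP) lies midway between the tips of the shut fingers; the grasp point (between the pads) lies bot.hold_point_z behind it (bot.hold_point_z is the distance from the TCP to the grasp point, in m); z points along the fingers, y is the direction in which the jaws open and shut (so a half turn about z gives the same grasp; the last joint's range is limited). The gripper opens to 87 mm and grips with 3 to 60 N. Pads are 19 mm wide; open, the fingers measure 117 mm over their backs; the gripper's body (75 mm by 190 mm) begins 51 mm behind the grasp point.
Start: joints at [55.892, 30.224, 82.088, -0, 67.689, -10.227], TCP at [0.253, 0.571, 0.191] pointing down, gripper open.
Joint ranges: [-176.69, 176.69], [-43.24, 126.21], [12.49, 139.97], [-82, 262], [0, 151.66], [-163.58, 163.58]. Speed limits (degrees/s): [159.86, 159.86, 180, 180, 180, 180].

INTERFACE

Orientations are given as a 3x3 rotation matrix whose columns are the frame's x, y, z axes.
In Python, from rig import bot, vision, hand_in gives the robot as it stands. The module is installed in compiled form; this text tells all that it offers.
- The arm moves only by the shell command python3 -m handwheel 'ROWS'. ROWS is JSON, a list of rows, each an object of numbers: "hand": the gripper's target within -1 to 1 (fully open at 1, half-way at 0, shut at -1); "dx", "dy", "dz": the shift along the world's x, y, z in cm; "wx", "wy", "wz": the turn, a rotation vector about the world's x, y, z in rad. In form: [{"hand": .., "dx": .., "dy": .., "dz": .., "wx": .., "wy": .., "wz": ..}, ...]. A call has 1 to 10 rows; each row shifts and turns the commanded pose from where the row before left it; what a row does not reach is not made up. A row lasts 1/10 s, in which the tool goes at most 50 mm and 8.59 degrees, less where a joint would pass 70% of its speed; a pose out of reach is approached as far as the arm can. A call with a gripper value outside its range is refused whole. The fingers move at their own pace and stop on an object; the grip force is fixed at half the most. Time passes only in rows, so rows that do not move let the fingers close. It gives the time, the measured TCP pose, the force and the opening at its end, in the units of the state.
- bot.read_state(): the state, without advancing time (a new reading comes with each control period).
- vision.capture(name): name is "scene" or "side" or "wrist"; returns (picture, depth): 384x512x3 uint8, red, green, blue; 384x512 float32, m along the optical axis (not along the pixel's ray), 0 where there is no reading.
- vision.get_calibration(name): a dict with "fx", "fy", "cx", "cy" (pixels), "rvec" (rotation vector, rad) and "tvec" (3), from world to camera coordinates, as OpenCV has them. Camera axes: x right, y down, z forward; pixel columns grow to the right and rows downward; lengths in m; the calibration is good to about 2 mm. A picture is of the moment at which its call begins: read the wrist's pose just before it. get_calibration takes no time and is no camera call; for the wrist camera it gives the pose at the moment of the call.
- hand_in(): hands the job in, once; it reports no verdict.
The state is a dict: "time_s": time; "joint_positions": joint angles; "qvel": joint speeds; "tau": joint torques, N m; "position": TCP position; "tcp_rot": TCP orientation; "force": force on the tool from outside, world axes, zero at the start; "moment": the same for the moment, N m; "opening": opening from 0.0 (shut) to 1.0 (fully open).
Only numpy, scipy, OpenCV 4.12 (cv2) and the standard library are available. Lean on these libraries where they do the work, as an engineer would, in place of code of your own. Each camera call takes 0.05 s, during which the arm holds its last target.

TASK

On the desk are two cartons from a molecule model kit and an open wooden tray. Pull the folded pour spout of the carton that has one fully out while it stands on the desk, then tip this carton over the tray so that all four wooden balls inside roll out into the tray and none spills on the desk, and set it back on the desk right side up, clear of the tray. Leave the other carton standing where it is.

Things in the scene. Friction and masses are not known exactly. Their poses are not given: they have to be found in the camera images.
- carton_center (a point): The spout carton: cardboard carton, 150 mm long (x), 58 wide (y), 100 high, about 0.5 kg, on the desk. Point at its very centre, 50 mm above the underside; z up. Stiff closed walls; grip across the width, 15 to 30 mm below the top. The spout is in the -x end face (towards the robot at yaw 0). Balls lie on an inner floor 36 mm up and stay in until the -x end is tipped down: with the spout fully out, 35 degrees for 2 s empties it.
- spout (a joint): White plastic spout: 0 folded flush in the end face, 1.25 rad fully out (stop); stays where left, light friction. Hinge line along the carton's y, 75 mm to -x of its centre and 36 mm above its underside; the top swings to -x and down. Flap 52 mm wide, 34 mm from hinge to lip, with side cheeks; fully out it is a chute pointing outward and 18 degrees up.
- spout_knob (a point): Centre of the spout's round grip knob (ball, 16 mm diameter), on an 8 mm thick stem beyond the flap's lip. Folded: 16 mm out from the end face and 48 mm above the hinge, 84 mm above the desk. It stays 51 mm from the hinge line; fully out it is 51 mm in front of the end face, at hinge height. Axes turn with the spout (folded: the carton's).
- tray: Open square wooden tray, loose, 0.6 kg, 160 x 160 mm outside, 45 mm high, walls and floor 6 mm. Origin at the centre of its underside, z up.
- ball0_center (a point): Centre of a wooden ball, 22 mm diameter, 10 g; one of four that lie out of sight inside the spout carton.
- ball1_center (a point): Centre of a wooden ball, 22 mm diameter, 10 g; one of four that lie out of sight inside the spout carton.
- ball2_center (a point): Centre of a wooden ball, 22 mm diameter, 10 g; one of four that lie out of sight inside the spout carton.
- ball3_center (a point): Centre of a wooden ball, 22 mm diameter, 10 g; one of four that lie out of sight inside the spout carton.
- other_carton_center (a point): The other carton, a bystander without a spout (all faces plain): cardboard carton, 150 mm long (x), 58 wide (y), 100 high, about 0.5 kg, on the desk. Point at its very centre, 50 mm above the underside; z up.
There are look-alikes about, which are no part of the job. What is shaped like the part that bears carton_center but black is not meant. Several things look just like the tray: the one meant starts farthest to the robot's left.

How it is judged (in metres and radians):
On the way, in this order (a step that is already met when the one before it is completed fails the run):
1. the spout is pulled out (at least 0.9 rad) while the carton stands on the desk (value of joint spout above 0.9 rad and angle between carton_center's own z axis and vertical below 0.15 rad and height (world z) of carton_center between 0.042 and 0.058 m), for 0.2 s.
2. the carton is tipped by at least 17 degrees with its spout out and over the tray (knob within 120 mm of the tray's centre, seen from above) (value of joint spout above 0.8 rad and angle between carton_center's own z axis and vertical above 0.3 rad and horizontal distance between spout_knob and tray below 0.12 m), for 0.2 s.
At the end, for the whole second after the job is handed in: All four balls lie inside the tray, the tray stands level on the desk, and the spout carton stands on the desk right side up (within 8 degrees), released, clear of the tray (x of ball0_center in the frame of tray between -0.078 and 0.078 m and y of ball0_center in the frame of tray between -0.078 and 0.078 m and z of ball0_center in the frame of tray between 0 and 0.05 m and x of ball1_center in the frame of tray between -0.078 and 0.078 m and y of ball1_center in the frame of tray between -0.078 and 0.078 m and z of ball1_center in the frame of tray between 0 and 0.05 m and x of ball2_center in the frame of tray between -0.078 and 0.078 m and y of ball2_center in the frame of tray between -0.078 and 0.078 m and z of ball2_center in the frame of tray between 0 and 0.05 m and x of ball3_center in the frame of tray between -0.078 and 0.078 m and y of ball3_center in the frame of tray between -0.078 and 0.078 m and z of ball3_center in the frame of tray between 0 and 0.05 m and angle between each of carton_center, tray's own z axis and vertical below 0.15 rad and height (world z) of carton_center between 0.042 and 0.058 m and horizontal distance between carton_center and tray above 0.1 m); the robot touches nothing.
It fails at once if the other carton is shifted by more than 40 mm or tipped by more than 15 degrees (distance of other_carton_center from where it was at the start of the episode above 0.04 m or angle between other_carton_center's own z axis and vertical above 0.26 rad).
It fails at once if a ball is spilt on the desk or the floor (height (world z) of ball0_center below 0.0145 m or height (world z) of ball1_center below 0.0145 m or height (world z) of ball2_center below 0.0145 m or height (world z) of ball3_center below 0.0145 m).
It also fails if it takes over 64 s, if anything falls off the work surface, if the arm or the gripper's body presses on something with over 40 N, if the wrist force passes 120 N, or if a joint passes its speed limit or range.

## Working session

There is one attempt and no reset: what is moved stays moved. The work goes in short steps, Python scripts to look and compute and a shell command to move; the robot and the scene stay as the last step left them, time stands still between calls to the robot, and variables do not carry over. Pictures are saved under pics/ and viewed, and the job is handed in when it is done.

```bash
mkdir -p pics; ls
python3 - <<'E'
from rig import bot, vision
import cv2
s=bot.read_state(); print(s, bot.hold_point_z)
for n in ("scene","side","wrist"):
    p,d=vision.capture(n); cv2.imwrite(f"pics/{n}0.png",p[:,:,::-1]); 
    import numpy as np; np.save(f"{n}0.npy",d)
    c=vision.get_calibration(n); print(n,c)
    np.save(f"{n}0c.npy",c,allow_pickle=True)
E
```

```text
pics
{'time_s': 0.0, 'joint_positions': array([ 5.58912938e+01,  3.02772088e+01,  8.21559716e+01,  1.34081477e-03,
        6.76879421e+01, -1.02277950e+01]), 'qvel': array([ 0.00997599,  0.13457252, -0.00074286, -0.01349076, -0.05938972,
        0.03476538]), 'tau': array([ 1.47881568e-03, -4.40036631e+01, -1.76594245e+01,  6.31992845e-02,
        5.81065868e-02, -1.71415581e-04]), 'position': array([0.25254711, 0.5708454 , 0.19029284]), 'tcp_rot': array([[-9.14385038e-01,  4.04843863e-01, -1.20337359e-03],
       [ 4.04845458e-01,  9.14383472e-01, -1.73818656e-03],
       [ 3.96650757e-04, -2.07655211e-03, -9.99997765e-01]]), 'force': array([-0.19791153,  1.5676186 , -0.55459368]), 'moment': array([-0.0088516 , -0.03543058, -0.00994222]), 'opening': 0.9985013728892733} 0.0187
scene {'fx': 368.72823668998876, 'fy': 368.72823668998876, 'cx': 262.00457469866774, 'cy': 194.34817749406716, 'rvec': array([ 2.10649442,  1.52239656, -0.47721903]), 'tvec': array([-0.11517956, -0.30080068,  1.11546843])}
side {'fx': 425.6114220724305, 'fy': 425.6114220724305, 'cx': 254.20964109413896, 'cy': 186.0592922637661, 'rvec': array([ 2.12355139, -0.36725972,  0.17233649]), 'tvec': array([-0.4561901 ,  0.16058861,  0.8978911 ])}
wrist {'fx': 276.8027734666463, 'fy': 276.8027734666463, 'cx': 256.50585104461146, 'cy': 195.04576092137083, 'rvec': array([-2.41410816, -1.5736881 , -0.23508651]), 'tvec': array([-0.62567131, -0.03556905,  0.39288792])}
```

View pics/scene0.png

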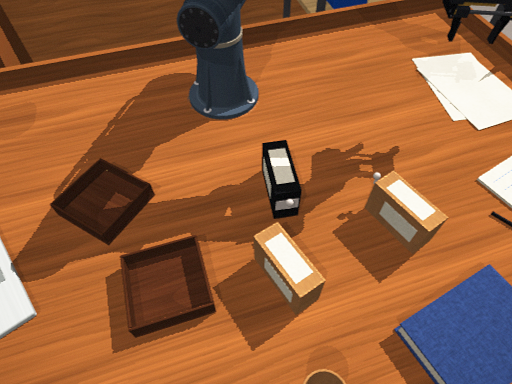

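View pics/side0.png

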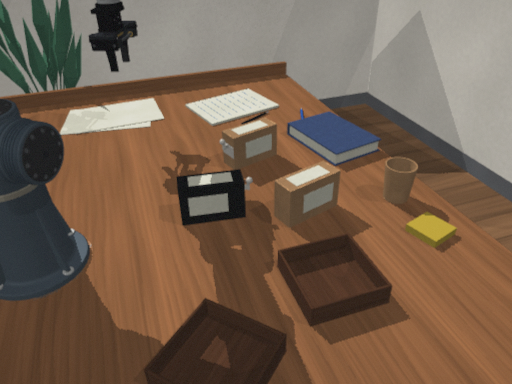

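View pics/wrist0.png

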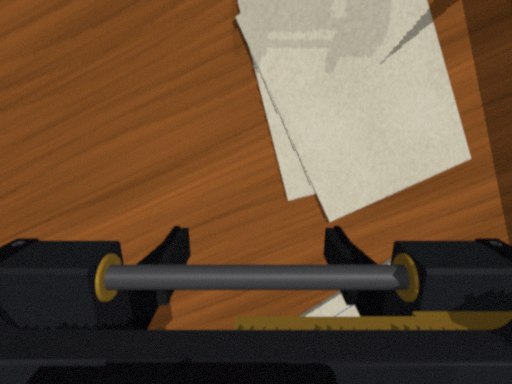

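Scene view: the spout carton is brown with a knob at (377,176). The plain carton is at (288,268), the black look-alike at (281,180), and the trays at (102,200) and (168,285). I'll measure these next.

```bash
cat > h.py <<'E'
import numpy as np, cv2
def cal(c): 
    R=cv2.Rodrigues(np.array(c["rvec"]))[0]; t=np.array(c["tvec"]); return R,t
def ray_z(c,u,v,z):
    R,t=cal(c); o=-R.T@t; d=R.T@np.array([(u-c["cx"])/c["fx"],(v-c["cy"])/c["fy"],1]); return o+d*(z-o[2])/d[2]
def cloud(c,d):
    R,t=cal(c); v,u=np.mgrid[:d.shape[0],:d.shape[1]]
    P=np.stack([(u-c["cx"])/c["fx"]*d,(v-c["cy"])/c["fy"]*d,d],-1)
    return (P-t)@R
def proj(c,p):
    R,t=cal(c); q=R@np.array(p)+t; return c["fx"]*q[0]/q[2]+c["cx"],c["fy"]*q[1]/q[2]+c["cy"]
E
python3 - <<'E'
from h import *
out=[]
for n in ("scene","side"):
    c=np.load(f"{n}0c.npy",allow_pickle=True).item(); d=np.load(f"{n}0.npy"); P=cloud(c,d)
    ok=(d>0)
    m=(ok&(abs(P[...,2]-0.1)<.006)&(P[...,0]>.3)&(P[...,0]<1)&(abs(P[...,1])<.5)).astype(np.uint8)
    k,l,st,ce=cv2.connectedComponentsWithStats(m)
    for i in range(1,k):
        if st[i,4]>150:
            q=P[l==i][:,:2].astype(np.float32); print(n,"top",st[i,4],ce[i].round(),cv2.minAreaRect(q),P[l==i][:,2].mean())
    m=(ok&(abs(P[...,2]-0.045)<.005)&(P[...,0]>.2)&(P[...,0]<1.1)&(abs(P[...,1])<.6)).astype(np.uint8)
    k,l,st,ce=cv2.connectedComponentsWithStats(m)
    for i in range(1,k):
        if st[i,4]>150:
            q=P[l==i][:,:2].astype(np.float32); print(n,"tray",st[i,4],ce[i].round(),cv2.minAreaRect(q))
p=cv2.imread("pics/scene0.png"); cv2.imwrite("pics/s0crop.png",cv2.resize(p[150:270,330:470],None,fx=5,fy=5,interpolation=cv2.INTER_CUBIC))
p=cv2.imread("pics/side0.png"); cv2.imwrite("pics/d0crop.png",cv2.resize(p[90:250,160:360],None,fx=3.7,fy=3.7,interpolation=cv2.INTER_CUBIC))
E
```

```text
scene top 1409 [281. 168.] ((0.3906644284725189, 0.035890813916921616), (0.058792151510715485, 0.1517094522714615), 81.98617553710938) 0.10063901972246214
scene top 1769 [411. 201.] ((0.5616434812545776, 0.26317936182022095), (0.15019340813159943, 0.06185518950223923), 16.840702056884766) 0.10059326291099653
scene top 2335 [290. 260.] ((0.6058565378189087, -0.028374582529067993), (0.1509532481431961, 0.059781309217214584), 16.332286834716797) 0.10068649966985725
scene tray 760 [100. 198.] ((0.2988050580024719, -0.3669799566268921), (0.16200213134288788, 0.1608152836561203), 41.389366149902344)
scene tray 185 [394. 221.] ((0.5702621936798096, 0.23538318276405334), (0.14957043528556824, 0.004310464486479759), 16.871973037719727)
scene tray 1073 [163. 285.] ((0.5497098565101624, -0.26384368538856506), (0.1604282110929489, 0.16105768084526062), 89.79873657226562)
scene tray 6265 [469. 330.] ((0.8303145170211792, 0.27060723304748535), (0.16914062201976776, 0.24374529719352722), 11.465923309326172)
side top 568 [249. 129.] ((0.559916079044342, 0.26006847620010376), (0.1513114720582962, 0.0
[... 338 characters left out ...]
87597656) 0.09938228587551215
side tray 170 [249. 150.] ((0.5588654279708862, 0.2332635372877121), (0.056647468358278275, 0.1589665710926056), 86.83061981201172)
side tray 219 [307. 202.] ((0.6030292510986328, -0.05730009078979492), (0.053561657667160034, 0.15987780690193176), 85.82308197021484)
side tray 218 [213. 206.] ((0.3851683735847473, 0.0054047927260398865), (0.008140187710523605, 0.15017953515052795), 81.30667114257812)
side tray 1013 [334. 273.] ((0.5472336411476135, -0.2659616768360138), (0.16116993129253387, 0.16330750286579132), 0.2352369874715805)
side tray 932 [228. 334.] ((0.3025365173816681, -0.363469660282135), (0.14338655769824982, 0.16085347533226013), 41.223331451416016)
```

View pics/s0crop.png

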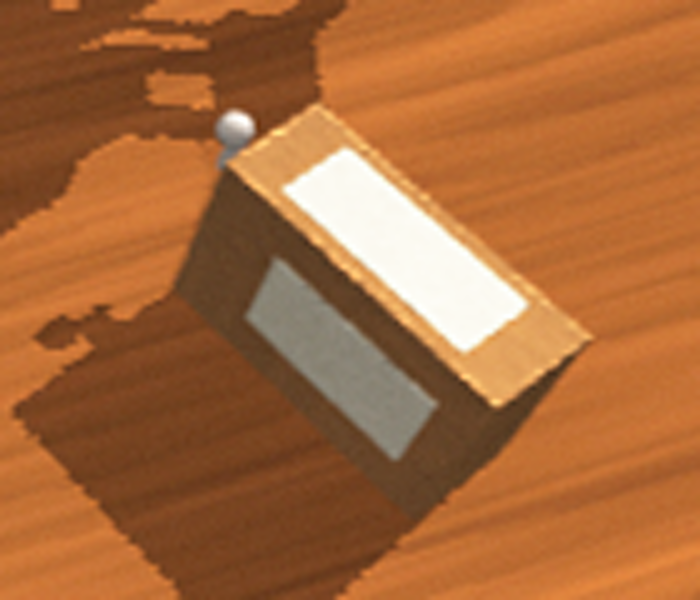

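View pics/d0crop.png

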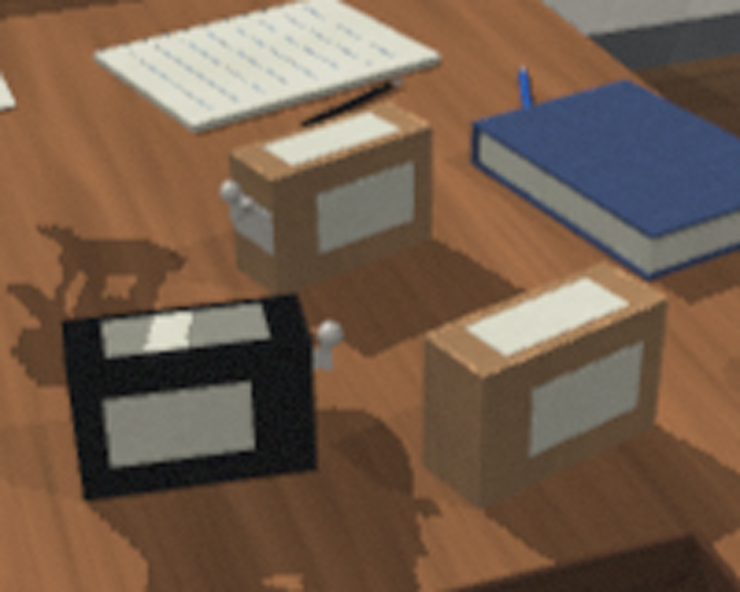

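Run:
```python
from h import *
s=np.load("scene0c.npy",allow_pickle=True).item(); d=np.load("side0c.npy",allow_pickle=True).item()
print(ray_z(s,377.2,175.6,.084), ray_z(d,160+230/3.7,90+189/3.7,.084))
a=np.deg2rad(16.7); C=np.array([.5608,.2617])
for l in (.091,.126): print(C-l*np.array([np.cos(a),np.sin(a)]))
```

```text
[0.4734757  0.23761144 0.084     ] [0.47349374 0.23761522 0.084     ]
[0.47363815 0.23555019]
[0.44011437 0.22549257]
```

```bash
python3 -m handwheel '[{"hand":1,"dx":2.18,"dy":-3.35,"dz":0,"wz":0.071},{"hand":1,"dx":2.18,"dy":-3.35,"dz":0,"wz":0.071},{"hand":1,"dx":2.18,"dy":-3.35,"dz":0,"wz":0.071},{"hand":1,"dx":2.18,"dy":-3.35,"dz":0,"wz":0.071},{"hand":1,"dx":2.18,"dy":-3.35,"dz":0,"wz":0.071},{"hand":1,"dx":2.18,"dy":-3.35,"dz":0,"wz":0.071},{"hand":1,"dx":2.18,"dy":-3.35,"dz":0,"wz":0.071},{"hand":1,"dx":2.18,"dy":-3.35,"dz":0,"wz":0.071},{"hand":1,"dx":2.18,"dy":-3.35,"dz":0,"wz":0.071},{"hand":1,"dx":2.18,"dy":-3.35,"dz":0,"wz":0.071}]'
python3 -m handwheel '[{"hand":1},{"hand":1}]'
cat > look.py <<'E'
import sys
from rig import bot,vision
from h import *
n,tag=sys.argv[1:3]
s=bot.read_state(); print(s["time_s"],s["position"],"yang",np.degrees(np.arctan2(s["tcp_rot"][1,1],s["tcp_rot"][0,1])),s["tcp_rot"].round(3).tolist(),s["force"].round(2),s["opening"])
c=vision.get_calibration(n); p,d=vision.capture(n); np.save(f"{n}{tag}.npy",d); np.save(f"{n}{tag}c.npy",c,allow_pickle=True)
p=p[:,:,::-1]
if len(sys.argv)>3:
    x0,y0,x1,y1=map(int,sys.argv[3].split(",")); p=p[y0:y1,x0:x1]; f=min(800/(x1-x0),600/(y1-y0)); p=cv2.resize(p,None,fx=f,fy=f,interpolation=cv2.INTER_CUBIC)[:600,:800]
cv2.imwrite(f"pics/{n}{tag}.png",p)
E
python3 look.py wrist 1
```

```text
0.15 [0.2526451  0.57096097 0.19047759] yang 66.11944482969898 [[-0.914, 0.405, -0.001], [0.405, 0.914, -0.001], [0.0, -0.002, -1.0]] [ 0.09  0.22 -0.14] 1.0015252629511153invalid input
invalid input
```

View pics/wrist1.png

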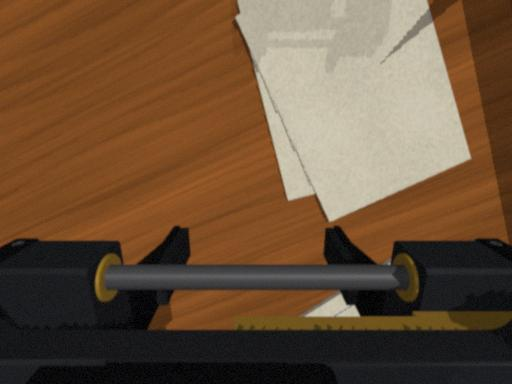

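The rows were refused, so all seven keys seem to be required.

```bash
python3 -m handwheel '[{"hand":1,"dx":2.18,"dy":-3.35,"dz":0,"wx":0,"wy":0,"wz":0.071},{"hand":1,"dx":2.18,"dy":-3.35,"dz":0,"wx":0,"wy":0,"wz":0.071},{"hand":1,"dx":2.18,"dy":-3.35,"dz":0,"wx":0,"wy":0,"wz":0.071},{"hand":1,"dx":2.18,"dy":-3.35,"dz":0,"wx":0,"wy":0,"wz":0.071},{"hand":1,"dx":2.18,"dy":-3.35,"dz":0,"wx":0,"wy":0,"wz":0.071},{"hand":1,"dx":2.18,"dy":-3.35,"dz":0,"wx":0,"wy":0,"wz":0.071},{"hand":1,"dx":2.18,"dy":-3.35,"dz":0,"wx":0,"wy":0,"wz":0.071},{"hand":1,"dx":2.18,"dy":-3.35,"dz":0,"wx":0,"wy":0,"wz":0.071},{"hand":1,"dx":2.18,"dy":-3.35,"dz":0,"wx":0,"wy":0,"wz":0.071},{"hand":1,"dx":2.18,"dy":-3.35,"dz":0,"wx":0,"wy":0,"wz":0.071}]'
python3 -m handwheel '[{"hand":1,"dx":0,"dy":0,"dz":0,"wx":0,"wy":0,"wz":0},{"hand":1,"dx":0,"dy":0,"dz":0,"wx":0,"wy":0,"wz":0}]'
python3 look.py wrist 1
```

```text
time_s: 1.2
position: [0.4716, 0.235, 0.1912]
tcp_rot: [[-0.956, -0.292, -0.0], [-0.292, 0.956, 0.0], [0.0, 0.0, -1.0]]
force: [-0.5, 0.4, 0.1]
opening: 0.997
time_s: 1.4
position: [0.4711, 0.2358, 0.1911]
tcp_rot: [[-0.958, -0.286, -0.001], [-0.286, 0.958, 0.0], [0.001, 0.001, -1.0]]
force: [0.2, -0.5, 0.2]
opening: 1.002
1.4 [0.47112366 0.23584528 0.19108232] yang 106.62008073460252 [[-0.958, -0.286, -0.001], [-0.286, 0.958, 0.0], [0.001, 0.001, -1.0]] [ 0.19 -0.46  0.19] 1.0016097777127044
```

View pics/wrist1.png

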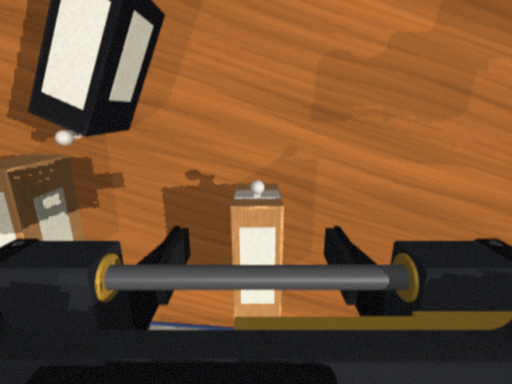

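Wrist view: the carton is straight under the hand, with the knob at (258,187), centred between the jaws. I'll go down and grip the knob.

```bash
python3 -m handwheel '[{"hand":1,"dx":0,"dy":0,"dz":-2.1,"wx":0,"wy":0,"wz":0},{"hand":1,"dx":0,"dy":0,"dz":-2.1,"wx":0,"wy":0,"wz":0},{"hand":1,"dx":0,"dy":0,"dz":-2.1,"wx":0,"wy":0,"wz":0},{"hand":1,"dx":0,"dy":0.05,"dz":-2.1,"wx":0,"wy":0,"wz":0},{"hand":1,"dx":0,"dy":0,"dz":-2.1,"wx":0,"wy":0,"wz":0},{"hand":1,"dx":0,"dy":0,"dz":-2.1,"wx":0,"wy":0,"wz":0},{"hand":1,"dx":0,"dy":0,"dz":0,"wx":0,"wy":0,"wz":0},{"hand":1,"dx":0,"dy":0,"dz":0,"wx":0,"wy":0,"wz":0}]'
python3 look.py side 2 160,70,310,180; python3 look.py wrist 2
```

```text
time_s: 2.25
position: [0.4701, 0.238, 0.0653]
tcp_rot: [[-0.957, -0.291, -0.001], [-0.291, 0.957, -0.0], [0.001, 0.0, -1.0]]
force: [-0.0, 0.5, 0.8]
opening: 0.999
2.25 [0.47011068 0.23802186 0.06526658] yang 106.89733178410118 [[-0.957, -0.291, -0.001], [-0.291, 0.957, -0.0], [0.001, 0.0, -1.0]] [-0.02  0.45  0.82] 0.9993865098411471
2.3 [0.47092084 0.23798827 0.06589361] yang 106.88015843258955 [[-0.957, -0.29, 0.001], [-0.29, 0.957, 0.0], [-0.001, 0.0, -1.0]] [-0.09 -1.19 -0.1 ] 1.0007872902172297
```

View pics/side2.png

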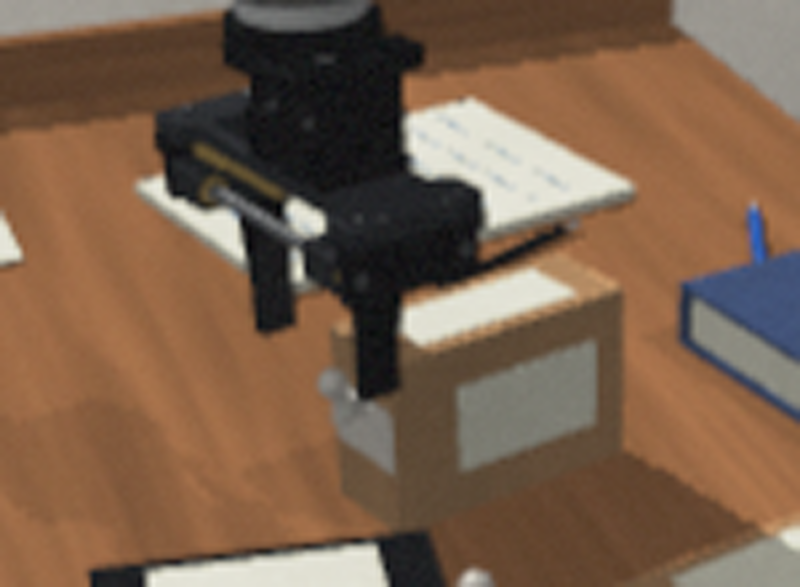

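View pics/wrist2.png

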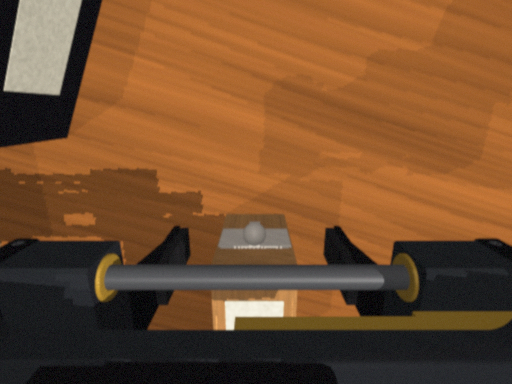

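Side and wrist views: the fingers straddle the knob, which sits midway between them at (255,233) in the wrist picture. Closing.

```bash
python3 -m handwheel '[{"hand":0.2,"dx":0,"dy":0,"dz":0,"wx":0,"wy":0,"wz":0},{"hand":-0.3,"dx":0,"dy":0,"dz":0,"wx":0,"wy":0,"wz":0},{"hand":-0.5,"dx":0,"dy":0,"dz":0,"wx":0,"wy":0,"wz":0},{"hand":-1,"dx":0,"dy":0,"dz":0,"wx":0,"wy":0,"wz":0},{"hand":-1,"dx":0,"dy":0,"dz":0,"wx":0,"wy":0,"wz":0},{"hand":-1,"dx":0,"dy":0,"dz":0,"wx":0,"wy":0,"wz":0},{"hand":-1,"dx":0,"dy":0,"dz":0,"wx":0,"wy":0,"wz":0},{"hand":-1,"dx":0,"dy":0,"dz":0,"wx":0,"wy":0,"wz":0}]'
python3 look.py side 3 160,70,310,180
python3 - <<'E'
import numpy as np
a=np.deg2rad(16.8)
th=np.linspace(0,1.25,9); e=np.arctan2(48,16)-th
px=-.0506*np.cos(e); pz=.0506*np.sin(e)
for i in range(8): 
    r=px[i+1]-px[i]; print((100*r*np.cos(a)).round(2),(100*r*np.sin(a)).round(2),(100*(pz[i+1]-pz[i])).round(2))
print(px[-1],pz[-1])
E
```

```text
time_s: 3.15
position: [0.471, 0.237, 0.0652]
tcp_rot: [[-0.957, -0.289, -0.0], [-0.289, 0.957, -0.0], [0.0, -0.0, -1.0]]
force: [-0.4, 0.3, 0.1]
opening: 0.354
3.15 [0.47097217 0.23695047 0.06519733] yang 106.79618479382756 [[-0.957, -0.289, -0.0], [-0.289, 0.957, -0.0], [0.0, -0.0, -1.0]] [-0.37  0.27  0.06] 0.3543963653863707
-0.7 -0.21 -0.31
-0.64 -0.19 -0.42
-0.57 -0.17 -0.52
-0.49 -0.15 -0.6
-0.39 -0.12 -0.68
-0.29 -0.09 -0.73
-0.17 -0.05 -0.77
-0.06 -0.02 -0.79
-0.050599976963078754 -4.828390932083702e-05
```

View pics/side3.png

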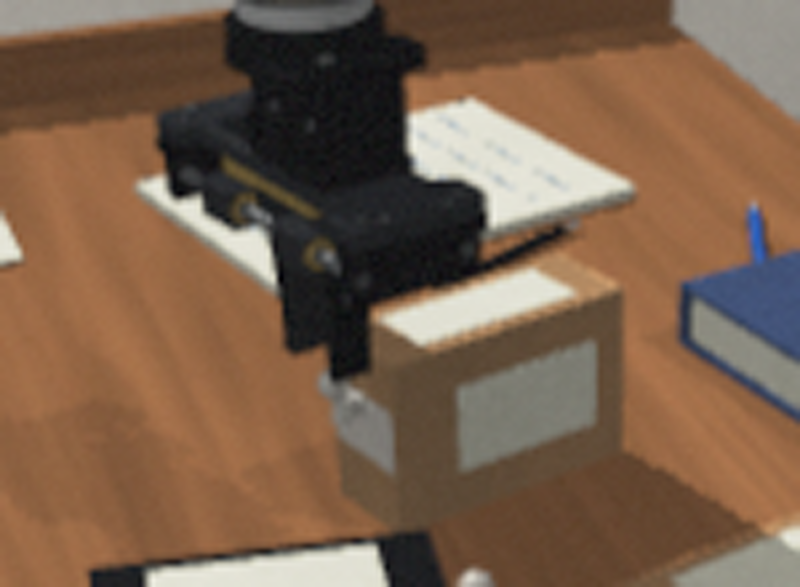

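Still closing, so I'll give it more time.

```bash
python3 -m handwheel '[{"hand":-1,"dx":0,"dy":0,"dz":0,"wx":0,"wy":0,"wz":0},{"hand":-1,"dx":0,"dy":0,"dz":0,"wx":0,"wy":0,"wz":0},{"hand":-1,"dx":0,"dy":0,"dz":0,"wx":0,"wy":0,"wz":0},{"hand":-1,"dx":0,"dy":0,"dz":0,"wx":0,"wy":0,"wz":0},{"hand":-1,"dx":0,"dy":0,"dz":0,"wx":0,"wy":0,"wz":0},{"hand":-1,"dx":0,"dy":0,"dz":0,"wx":0,"wy":0,"wz":0}]'
python3 look.py side 4 160,70,310,180; python3 look.py wrist 4
```

```text
time_s: 3.8
position: [0.471, 0.237, 0.0652]
tcp_rot: [[-0.957, -0.289, -0.0], [-0.289, 0.957, -0.0], [0.0, -0.0, -1.0]]
force: [0.1, 0.2, 0.2]
opening: 0.006
3.8 [0.47097045 0.23696686 0.06522619] yang 106.79601815534035 [[-0.957, -0.289, -0.0], [-0.289, 0.957, -0.0], [0.0, -0.0, -1.0]] [0.09 0.17 0.16] 0.006223023519227389
3.85 [0.47097366 0.23699578 0.06525653] yang 106.79754055938963 [[-0.957, -0.289, -0.0], [-0.289, 0.957, 0.0], [0.0, 0.0, -1.0]] [-0.76  0.38 -1.01] 0.005059064700450921
```

View pics/side4.png

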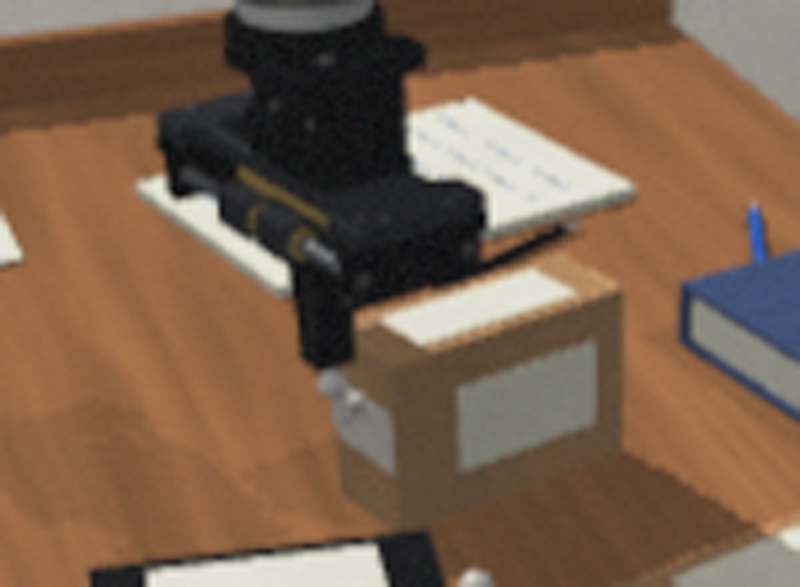

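View pics/wrist4.png

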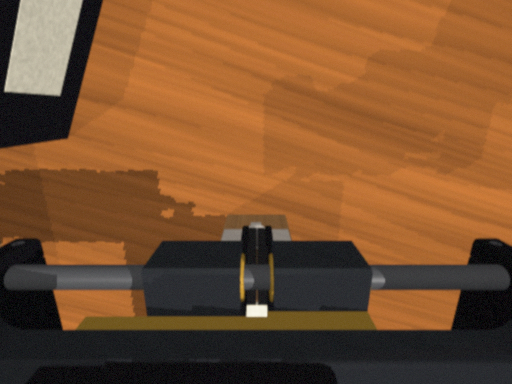

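The jaws shut fully without catching the knob. I'll check whether the tips really are where the TCP says.

```bash
python3 - <<'E'
from h import *
d=np.load("side4c.npy",allow_pickle=True).item(); w=np.load("wrist4c.npy",allow_pickle=True).item()
for p in [(.471,.237,.0652),(.471,.237,.0839),(.4735,.237,.084),(.471,.237,.1)]:
    u,v=proj(d,p); print(p,"crop",(u-160)*800/150,(v-70)*800/150,"wrist",proj(w,p))
P=cloud(d,np.load("side4.npy"))
for u,v in [(330,385),(325,340),(325,355),(345,400),(365,430)]:
    print(u,v,P[int(70+v*150/800),int(160+u*150/800)])
P=cloud(w,np.load("wrist4.npy"))
for u,v in [(257,224),(257,235),(235,235),(257,218),(257,228)]: print(u,v,P[v,u])
E
python3 -c "
import cv2;p=cv2.imread('pics/wrist4.png')[200:320,180:340];cv2.imwrite('pics/w4c.png',cv2.resize(p,None,fx=5,fy=5,interpolation=2))"
```

```text
(0.471, 0.237, 0.0652) crop 329.3891375292721 412.91282925316193 wrist (np.float64(254.02705389579432), np.float64(221.52392795432758))
(0.471, 0.237, 0.0839) crop 327.17040601816944 380.5940438151564 wrist (np.float64(253.7965717454275), np.float64(231.91658267104495))
(0.4735, 0.237, 0.084) crop 331.86249294887966 379.61076589731664 wrist (np.float64(252.76343023527355), np.float64(235.12558346731078))
(0.471, 0.237, 0.1) crop 325.22866192607125 352.30994978484404 wrist (np.float64(253.56080137454146), np.float64(242.54768817379897))
330 385 [0.46935839 0.23469004 0.08336281]
325 340 [0.46542823 0.22258241 0.11675012]
325 355 [0.46452637 0.22119833 0.10869147]
345 400 [0.47673129 0.23273935 0.07371369]
365 430 [0.48885166 0.2392132  0.05256139]
257 224 [0.46469419 0.23740861 0.08383873]
257 235 [0.46142668 0.23637177 0.10858705]
235 235 [0.49364787 0.22708646 0.0491482 ]
257 218 [0.48857389 0.24479416 0.0104901 ]
257 228 [0.46173814 0.23648606 0.09756667]
```

View pics/w4c.png

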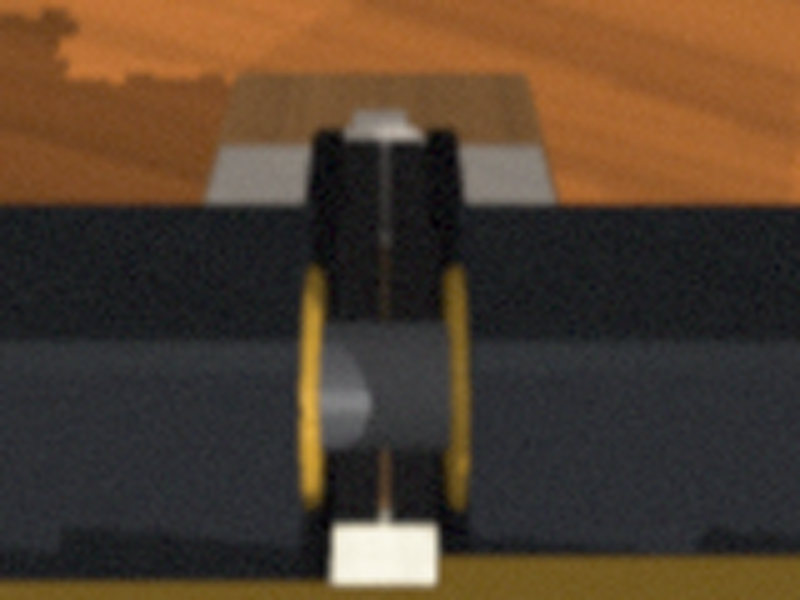

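```bash
python3 - <<'E'
from h import *
d=np.load("side4c.npy",allow_pickle=True).item()
P=cloud(d,np.load("side4.npy"))
u=221
for v in range(125,150): print(v,P[v,u].round(4),P[v,218].round(4),P[v,223].round(4))
E
python3 - <<'E'
from rig import bot
s=bot.read_state();print(s["joint_positions"],s["position"])
E
```

```text
125 [0.4678 0.2152 0.1428] [0.4628 0.2277 0.1382] [0.4748 0.2216 0.1389]
126 [0.4697 0.2237 0.1359] [0.4625 0.2275 0.1355] [0.4754 0.2246 0.1346]
127 [0.4687 0.2203 0.1347] [0.4619 0.2257 0.1335] [0.475 0.224 0.132]
128 [0.4698 0.2255 0.1293] [0.463  0.2312 0.128 ] [0.4748 0.2239 0.1291]
129 [0.4686 0.2214 0.1285] [0.463  0.2322 0.1246] [0.4753 0.2265 0.125 ]
130 [0.4697 0.2267 0.1229] [0.4622 0.2295 0.123 ] [0.4744 0.2238 0.1234]
131 [0.4689 0.224  0.1214] [0.4619 0.2291 0.1203] [0.4746 0.2253 0.1198]
132 [0.4684 0.223  0.119 ] [0.4623 0.2315 0.1162] [0.4743 0.2248 0.1171]
133 [0.4686 0.2246 0.1153] [0.4629 0.235  0.1115] [0.4746 0.2264 0.1134]
134 [0.4686 0.2251 0.1121] [0.4624 0.2339 0.1091] [0.4743 0.2262 0.1105]
135 [0.4683 0.2249 0.1092] [0.4625 0.2351 0.1056] [0.4747 0.2282 0.1066]
136 [0.4681 0.2247 0.1064] [0.4614 0.2312 0.1046] [0.4731 0.2226 0.1065]
137 [0.4672 0.2218 0.105 ] [0.4617 0.2333 0.1006] [0.4744 0.2286 0.1005]
138 [0.4677 0.2244 0.1006] [0.4617 0.2343 0.0971] [0.4728 0.2227 0.1005]
139 [0.4679 0.2261 0.0968] [0.5036 0.4156 0.0006] [0.4823 0.2624 0.077 ]
140 [0.4
[... 224 characters left out ...]
0.0861]
143 [0.4682 0.2305 0.0825] [ 0.4977  0.3945 -0.0024] [0.4737 0.2305 0.0815]
144 [0.4676 0.2289 0.0804] [ 0.4965  0.3901 -0.0036] [0.4731 0.2288 0.0794]
145 [ 0.5025  0.3755 -0.0011] [ 0.4946  0.3829 -0.0032] [0.4736 0.2314 0.075 ]
146 [0.5002 0.367  0.    ] [ 0.4921  0.3729 -0.0014] [0.4743 0.2351 0.0699]
147 [4.983e-01 3.602e-01 3.000e-04] [ 0.4903  0.3661 -0.0012] [0.4742 0.2354 0.0667]
148 [ 0.497   0.3552 -0.0005] [ 0.4889  0.3613 -0.002 ] [0.4737 0.2341 0.0643]
149 [ 4.951e-01  3.486e-01 -3.000e-04] [ 0.4871  0.3545 -0.0017] [0.4735 0.2339 0.0614]
[ 1.45571224e+01  3.36904694e+01  1.02431659e+02 -8.69202065e-04
  4.38789093e+01 -9.22405082e+01] [0.47096767 0.2369795  0.06525115]
```

The visible tips end at about z=0.096 in both cameras, though the state says 0.065. The knob's own measured height agrees with what it must be. I'll compare this with the open-finger pictures.

Run:
```python
from h import *
d=np.load("side2c.npy",allow_pickle=True).item()
P=cloud(d,np.load("side2.npy"))
for v in range(130,150,1): print(v,P[v,231].round(4),P[v-12,211].round(4))
d=np.load("side0c.npy",allow_pickle=True).item()
P=cloud(d,np.load("side0.npy")); print("start")
for v in range(50,75): print(v,P[v,113].round(3),P[v,126].round(3))
```

```text
130 [0.4851 0.1815 0.1405] [0.4557 0.2749 0.1398]
131 [0.4847 0.1806 0.1382] [0.4553 0.2741 0.1372]
132 [0.4851 0.1825 0.1344] [0.456  0.2782 0.1324]
133 [0.4855 0.1848 0.1304] [0.4552 0.2757 0.1306]
134 [0.484  0.1797 0.1302] [0.4555 0.2778 0.1267]
135 [0.4847 0.1827 0.1258] [0.4546 0.2747 0.1252]
136 [0.4851 0.1847 0.122 ] [0.4545 0.2755 0.1219]
137 [0.4858 0.1879 0.1175] [0.4556 0.2813 0.1161]
138 [0.4853 0.1868 0.1152] [0.4549 0.2793 0.1141]
139 [0.4855 0.1881 0.1116] [0.4547 0.2795 0.111 ]
140 [0.4849 0.1864 0.1096] [0.4541 0.2777 0.1089]
141 [0.4854 0.1887 0.1055] [0.4537 0.2768 0.1063]
142 [0.4845 0.1858 0.1041] [0.4534 0.2769 0.1033]
143 [0.4845 0.1865 0.1008] [0.4532 0.2769 0.1003]
144 [0.4832 0.1823 0.1001] [0.453  0.2772 0.0971]
145 [0.4943 0.2243 0.0745] [ 0.495   0.4738 -0.0032]
146 [0.4948 0.2268 0.0701] [ 0.4923  0.4626 -0.0013]
147 [0.4943 0.2256 0.0677] [ 0.4904  0.4551 -0.0011]
148 [0.4939 0.2245 0.0653] [ 0.4888  0.4487 -0.0015]
149 [0.4933 0.2227 0.0631] [ 0.4869  0.441  -0.0011]
start
50 [0.24  0.482 0.293] [0.279 0.605 0.258]
51 [0.239 0.48  0.291] [0.278 0.61  
[... 343 characters left out ...]
 0.231]
60 [0.234 0.521 0.255] [0.273 0.608 0.227]
61 [0.234 0.517 0.254] [0.273 0.611 0.223]
62 [0.233 0.518 0.251] [0.272 0.602 0.222]
63 [0.233 0.523 0.246] [ 0.32   2.074 -0.205]
64 [0.232 0.525 0.243] [ 0.319  2.062 -0.208]
65 [0.232 0.524 0.24 ] [ 0.318  2.084 -0.22 ]
66 [0.231 0.522 0.238] [ 0.316  2.058 -0.219]
67 [0.231 0.522 0.235] [ 0.316  2.077 -0.231]
68 [ 0.226 -0.78   0.617] [ 0.315  2.084 -0.24 ]
69 [0.229 0.519 0.23 ] [ 0.313  2.069 -0.242]
70 [0.229 0.521 0.227] [ 0.312  2.064 -0.247]
71 [0.228 0.526 0.222] [ 0.31   2.056 -0.251]
72 [ 0.23   2.073 -0.252] [ 0.31   2.089 -0.267]
73 [ 0.228  2.068 -0.257] [ 0.309  2.076 -0.27 ]
74 [ 0.227  2.072 -0.265] [ 0.307  2.065 -0.273]
```

The offset was the same at the start: the real tips sit about 31 mm above the reported TCP, while x and y agree. I'll apply that offset: open, go 3.0 cm lower and close.

```bash
python3 -m handwheel '[{"hand":0.3,"dx":0,"dy":0,"dz":0,"wx":0,"wy":0,"wz":0},{"hand":0.3,"dx":0,"dy":0,"dz":0,"wx":0,"wy":0,"wz":0},{"hand":0.3,"dx":0,"dy":0,"dz":0,"wx":0,"wy":0,"wz":0},{"hand":0.3,"dx":0,"dy":0,"dz":0,"wx":0,"wy":0,"wz":0},{"hand":0.3,"dx":0,"dy":0,"dz":0,"wx":0,"wy":0,"wz":0},{"hand":0.3,"dx":0,"dy":0,"dz":0,"wx":0,"wy":0,"wz":0},{"hand":0.3,"dx":0.05,"dy":0,"dz":-1.0,"wx":0,"wy":0,"wz":0},{"hand":0.3,"dx":0.05,"dy":0,"dz":-1.0,"wx":0,"wy":0,"wz":0},{"hand":0.3,"dx":0,"dy":0,"dz":-1.0,"wx":0,"wy":0,"wz":0},{"hand":0.3,"dx":0,"dy":0,"dz":0,"wx":0,"wy":0,"wz":0}]'
python3 look.py side 5 160,70,310,180; python3 look.py wrist 5
```

```text
time_s: 4.9
position: [0.4705, 0.2365, 0.0333]
tcp_rot: [[-0.957, -0.289, -0.004], [-0.289, 0.957, -0.001], [0.004, 0.0, -1.0]]
force: [-0.5, -0.4, 0.6]
opening: 0.642
4.9 [0.47048707 0.23653039 0.03328178] yang 106.78950570735628 [[-0.957, -0.289, -0.004], [-0.289, 0.957, -0.001], [0.004, 0.0, -1.0]] [-0.48 -0.35  0.55] 0.6424101631200183
4.95 [0.47103028 0.23670001 0.0339843 ] yang 106.79404472614927 [[-0.957, -0.289, -0.003], [-0.289, 0.957, -0.001], [0.003, 0.0, -1.0]] [-0.25 -0.58  0.38] 0.6480215068008376
```

View pics/side5.png

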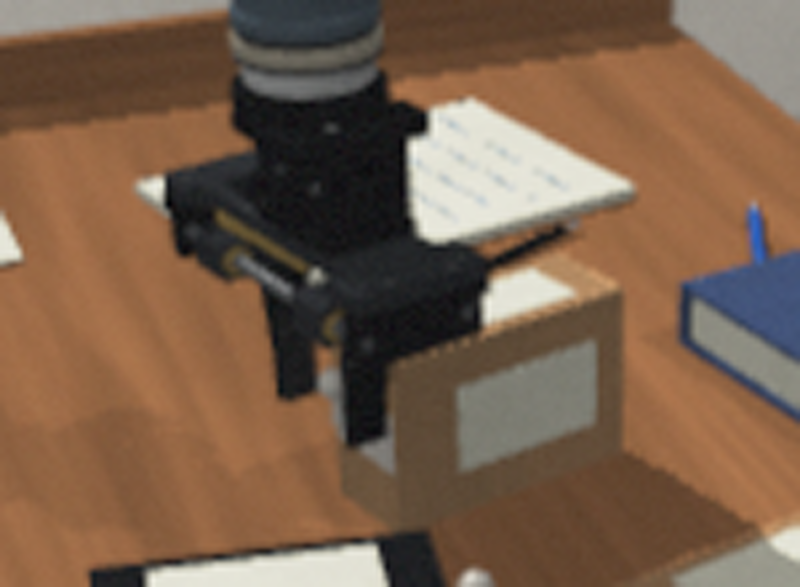

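View pics/wrist5.png

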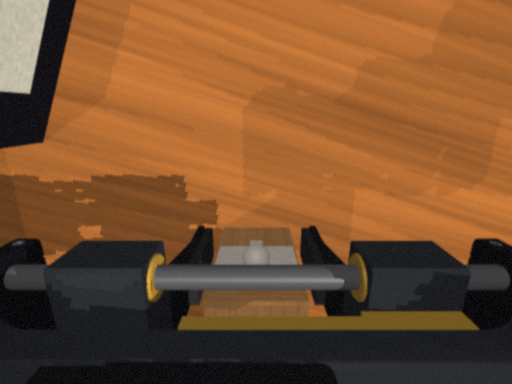

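The fingers now straddle the knob at the right height: the knob is at (257,257) in the wrist view, and the tips are below it in the side view. Closing.

```bash
python3 -m handwheel '[{"hand":-1,"dx":0,"dy":0,"dz":0,"wx":0,"wy":0,"wz":0},{"hand":-1,"dx":0,"dy":0,"dz":0,"wx":0,"wy":0,"wz":0},{"hand":-1,"dx":0,"dy":0,"dz":0,"wx":0,"wy":0,"wz":0},{"hand":-1,"dx":0,"dy":0,"dz":0,"wx":0,"wy":0,"wz":0},{"hand":-1,"dx":0,"dy":0,"dz":0,"wx":0,"wy":0,"wz":0},{"hand":-1,"dx":0,"dy":0,"dz":0,"wx":0,"wy":0,"wz":0},{"hand":-1,"dx":0,"dy":0,"dz":0,"wx":0,"wy":0,"wz":0},{"hand":-1,"dx":0,"dy":0,"dz":0,"wx":0,"wy":0,"wz":0}]'
python3 -m handwheel '[{"hand":-1,"dx":0,"dy":0,"dz":0,"wx":0,"wy":0,"wz":0},{"hand":-1,"dx":0,"dy":0,"dz":0,"wx":0,"wy":0,"wz":0}]'
```

```text
time_s: 5.8
position: [0.4721, 0.2369, 0.0353]
tcp_rot: [[-0.957, -0.289, 0.0], [-0.289, 0.957, -0.0], [-0.0, -0.0, -1.0]]
force: [-0.1, -0.4, 1.3]
opening: 0.158
time_s: 6.0
position: [0.472, 0.2369, 0.0353]
tcp_rot: [[-0.957, -0.289, 0.0], [-0.289, 0.957, -0.0], [-0.0, -0.0, -1.0]]
force: [-0.5, 0.0, 1.7]
opening: 0.154
```

Gripping the knob (13 mm opening). Pulling the first half of the arc.

```bash
python3 -m handwheel '[{"hand":-1,"dx":-0.35,"dy":-0.11,"dz":-0.15,"wx":0,"wy":0,"wz":0},{"hand":-1,"dx":-0.35,"dy":-0.10,"dz":-0.16,"wx":0,"wy":0,"wz":0},{"hand":-1,"dx":-0.32,"dy":-0.10,"dz":-0.21,"wx":0,"wy":0,"wz":0},{"hand":-1,"dx":-0.32,"dy":-0.09,"dz":-0.21,"wx":0,"wy":0,"wz":0},{"hand":-1,"dx":-0.29,"dy":-0.09,"dz":-0.26,"wx":0,"wy":0,"wz":0},{"hand":-1,"dx":-0.28,"dy":-0.08,"dz":-0.26,"wx":0,"wy":0,"wz":0},{"hand":-1,"dx":-0.25,"dy":-0.08,"dz":-0.3,"wx":0,"wy":0,"wz":0},{"hand":-1,"dx":-0.24,"dy":-0.07,"dz":-0.3,"wx":0,"wy":0,"wz":0},{"hand":-1,"dx":0,"dy":0,"dz":0,"wx":0,"wy":0,"wz":0}]'
python3 look.py side 6 160,70,310,180
```

```text
time_s: 6.9
position: [0.4475, 0.2297, 0.0162]
tcp_rot: [[-0.957, -0.289, -0.001], [-0.289, 0.957, -0.0], [0.001, 0.0, -1.0]]
force: [2.2, -0.1, 0.4]
opening: 0.16
6.9 [0.44748951 0.22971609 0.01619976] yang 106.79089477326401 [[-0.957, -0.289, -0.001], [-0.289, 0.957, -0.0], [0.001, 0.0, -1.0]] [ 2.15 -0.08  0.39] 0.15966164815097209
```

View pics/side6.png

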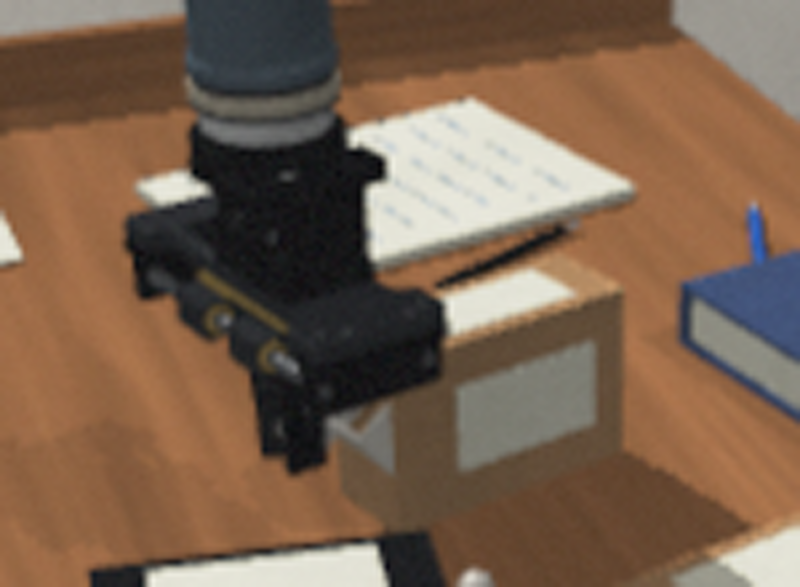

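The spout is opening and the carton hasn't moved. Second half.

```bash
python3 -m handwheel '[{"hand":-1,"dx":-0.20,"dy":-0.06,"dz":-0.34,"wx":0,"wy":0,"wz":0},{"hand":-1,"dx":-0.19,"dy":-0.06,"dz":-0.34,"wx":0,"wy":0,"wz":0},{"hand":-1,"dx":-0.15,"dy":-0.05,"dz":-0.36,"wx":0,"wy":0,"wz":0},{"hand":-1,"dx":-0.14,"dy":-0.04,"dz":-0.37,"wx":0,"wy":0,"wz":0},{"hand":-1,"dx":-0.09,"dy":-0.03,"dz":-0.38,"wx":0,"wy":0,"wz":0},{"hand":-1,"dx":-0.08,"dy":-0.02,"dz":-0.39,"wx":0,"wy":0,"wz":0},{"hand":-1,"dx":-0.03,"dy":-0.01,"dz":-0.39,"wx":0,"wy":0,"wz":0},{"hand":-1,"dx":-0.03,"dy":-0.01,"dz":-0.4,"wx":0,"wy":0,"wz":0},{"hand":-1,"dx":0,"dy":0,"dz":0,"wx":0,"wy":0,"wz":0},{"hand":-1,"dx":0,"dy":0,"dz":0,"wx":0,"wy":0,"wz":0}]'
python3 look.py side 7 160,70,310,180
```

```text
time_s: 7.95
position: [0.4383, 0.2269, -0.0129]
tcp_rot: [[-0.957, -0.289, -0.001], [-0.289, 0.957, -0.0], [0.001, 0.0, -1.0]]
force: [-1.0, -0.5, 5.8]
opening: 0.157
7.95 [ 0.4383114   0.22691554 -0.01294806] yang 106.79721458113914 [[-0.957, -0.289, -0.001], [-0.289, 0.957, -0.0], [0.001, 0.0, -1.0]] [-1.02 -0.5   5.79] 0.1571273045870665
```

View pics/side7.png

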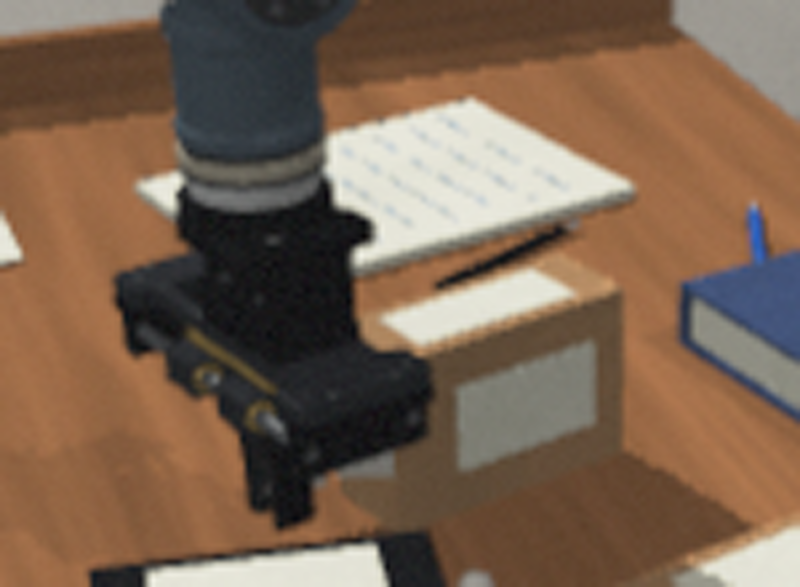

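The force rose to 6 N upwards, so the spout is at its stop. Releasing and rising.

```bash
python3 -m handwheel '[{"hand":0.2,"dx":0,"dy":0,"dz":0,"wx":0,"wy":0,"wz":0},{"hand":0.2,"dx":0,"dy":0,"dz":0,"wx":0,"wy":0,"wz":0},{"hand":0.2,"dx":0,"dy":0,"dz":0,"wx":0,"wy":0,"wz":0},{"hand":0.2,"dx":0,"dy":0,"dz":0,"wx":0,"wy":0,"wz":0},{"hand":0.2,"dx":0,"dy":0,"dz":0,"wx":0,"wy":0,"wz":0},{"hand":0.2,"dx":0,"dy":0,"dz":0,"wx":0,"wy":0,"wz":0}]'
python3 -m handwheel '[{"hand":1,"dx":-0.1,"dy":0,"dz":2,"wx":0,"wy":0,"wz":0},{"hand":1,"dx":-0.1,"dy":0,"dz":3,"wx":0,"wy":0,"wz":0},{"hand":1,"dx":0,"dy":0,"dz":3,"wx":0,"wy":0,"wz":0},{"hand":1,"dx":0,"dy":0,"dz":3,"wx":0,"wy":0,"wz":0},{"hand":1,"dx":0,"dy":0,"dz":3,"wx":0,"wy":0,"wz":0},{"hand":1,"dx":0,"dy":0,"dz":0,"wx":0,"wy":0,"wz":0}]'
python3 look.py side 8 160,70,310,180;python3 look.py scene 8 330,130,470,235
```

```text
time_s: 8.6
position: [0.4388, 0.227, -0.0131]
tcp_rot: [[-0.957, -0.289, -0.0], [-0.289, 0.957, -0.0], [0.0, -0.0, -1.0]]
force: [-0.6, -0.4, 0.0]
opening: 0.569
time_s: 9.2
position: [0.4397, 0.2278, 0.1307]
tcp_rot: [[-0.957, -0.289, 0.008], [-0.289, 0.957, 0.002], [-0.009, -0.0, -1.0]]
force: [1.0, 0.8, 0.5]
opening: 0.979
9.2 [0.43970677 0.22782036 0.13066146] yang 106.81074991334769 [[-0.957, -0.289, 0.008], [-0.289, 0.957, 0.002], [-0.009, -0.0, -1.0]] [1.02 0.78 0.52] 0.9786136248918497
9.25 [0.43829295 0.22738829 0.12887171] yang 106.8056440904263 [[-0.957, -0.289, 0.005], [-0.289, 0.957, 0.001], [-0.005, -0.0, -1.0]] [ 0.13  0.58 -0.03] 0.9869957040703774
```

View pics/side8.png

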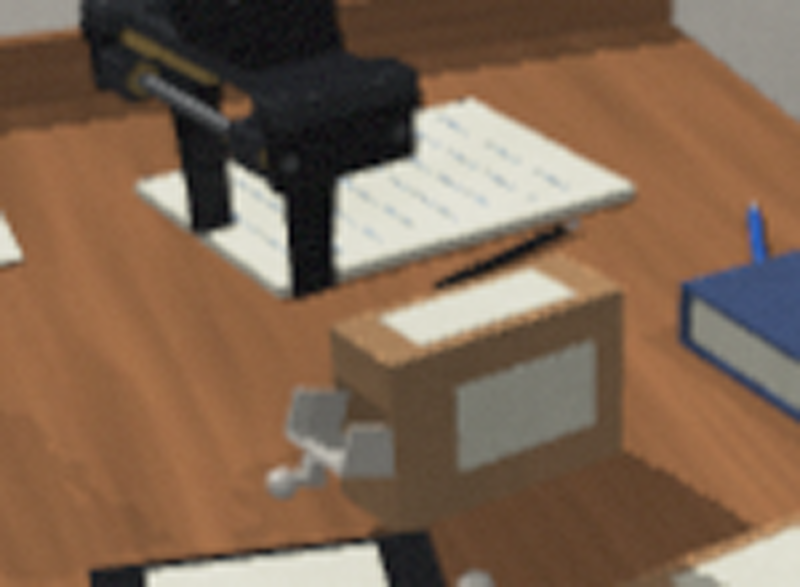

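View pics/scene8.png

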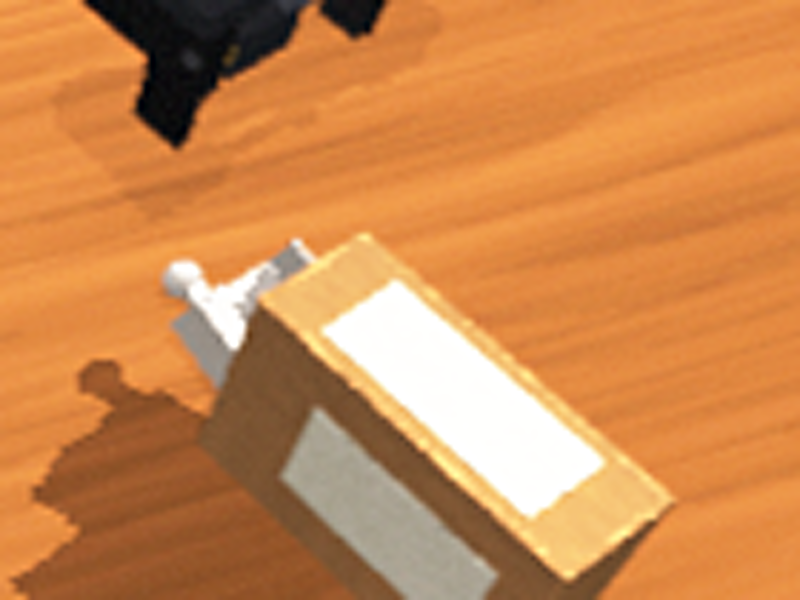

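The spout is open as a chute with the knob at scene pixel (361.9,178.5). I'll re-measure the carton and check the knob's angle.

Run:
```python
from h import *
c=np.load("scene8c.npy",allow_pickle=True).item(); d=np.load("scene8.npy"); P=cloud(c,d)
m=((d>0)&(abs(P[...,2]-0.1)<.006)&(P[...,0]>.48)&(P[...,0]<.66)&(P[...,1]>.18)&(P[...,1]<.36)).astype(np.uint8)
print(cv2.minAreaRect(P[m>0][:,:2].astype(np.float32)))
d2=np.load("side8c.npy",allow_pickle=True).item()
k1=ray_z(c,361.9,178.5,.036);k2=ray_z(d2,160+280*150/800,70+480*150/800,.036);print(k1,k2)
C=np.array([.561,.263])
a=np.deg2rad(16.8);print((k1[:2]-C)@[np.cos(a),np.sin(a)],(k1[:2]-C)@[-np.sin(a),np.cos(a)])
for u,v in ((370,235),(260,300),(675,500),(570,580)): print(ray_z(c,330+u*.175,130+v*.175,.1))
```

```text
((0.561628520488739, 0.2626035511493683), (0.15048296749591827, 0.06164923310279846), 16.956209182739258)
[0.44014115 0.22846442 0.036     ] [0.44036788 0.22867627 0.036     ]
-0.12568241310330147 0.00187046833556869
[0.48429034 0.27083026 0.1       ]
[0.49923616 0.21472985 0.1       ]
[0.62513029 0.31225061 0.1       ]
[0.64163741 0.25820539 0.1       ]
```

The carton is unmoved and the knob is 126 mm from its centre, so the spout is fully out. Moving over the carton.

```bash
python3 -m handwheel '[{"hand":1,"dx":3.1,"dy":0.9,"dz":0,"wx":0,"wy":0,"wz":0},{"hand":1,"dx":3.1,"dy":0.9,"dz":0,"wx":0,"wy":0,"wz":0},{"hand":1,"dx":3.1,"dy":0.9,"dz":0,"wx":0,"wy":0,"wz":0},{"hand":1,"dx":3.1,"dy":0.9,"dz":0,"wx":0,"wy":0,"wz":0},{"hand":1,"dx":0,"dy":0,"dz":0,"wx":0,"wy":0,"wz":0},{"hand":1,"dx":0,"dy":0,"dz":0,"wx":0,"wy":0,"wz":0}]'
python3 look.py wrist 9
```

```text
time_s: 9.9
position: [0.5595, 0.2625, 0.1247]
tcp_rot: [[-0.957, -0.289, -0.005], [-0.289, 0.957, -0.001], [0.005, 0.0, -1.0]]
force: [-0.8, -0.7, -0.4]
opening: 1.001
9.9 [0.55953838 0.26251817 0.12472315] yang 106.78860695132796 [[-0.957, -0.289, -0.005], [-0.289, 0.957, -0.001], [0.005, 0.0, -1.0]] [-0.77 -0.66 -0.43] 1.001107003180343
```

View pics/wrist9.png

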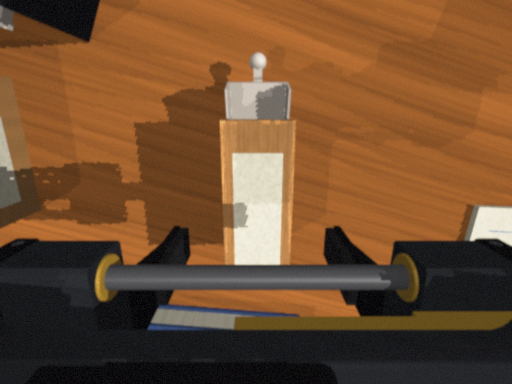

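Centred (carton edges at 222 and 294, fingers symmetric around 257). Descending and closing.

```bash
python3 -m handwheel '[{"hand":1,"dx":0,"dy":0.05,"dz":-2,"wx":0,"wy":0,"wz":0},{"hand":1,"dx":0,"dy":0,"dz":-2,"wx":0,"wy":0,"wz":0},{"hand":1,"dx":0,"dy":0,"dz":-2,"wx":0,"wy":0,"wz":0},{"hand":1,"dx":0,"dy":0,"dz":-2,"wx":0,"wy":0,"wz":0},{"hand":1,"dx":0,"dy":0,"dz":-1.9,"wx":0,"wy":0,"wz":0},{"hand":1,"dx":0,"dy":0,"dz":0,"wx":0,"wy":0,"wz":0},{"hand":1,"dx":0,"dy":0,"dz":0,"wx":0,"wy":0,"wz":0}]'
python3 -m handwheel '[{"hand":-1,"dx":0,"dy":0,"dz":0,"wx":0,"wy":0,"wz":0},{"hand":-1,"dx":0,"dy":0,"dz":0,"wx":0,"wy":0,"wz":0},{"hand":-1,"dx":0,"dy":0,"dz":0,"wx":0,"wy":0,"wz":0},{"hand":-1,"dx":0,"dy":0,"dz":0,"wx":0,"wy":0,"wz":0},{"hand":-1,"dx":0,"dy":0,"dz":0,"wx":0,"wy":0,"wz":0},{"hand":-1,"dx":0,"dy":0,"dz":0,"wx":0,"wy":0,"wz":0},{"hand":-1,"dx":0,"dy":0,"dz":0,"wx":0,"wy":0,"wz":0},{"hand":-1,"dx":0,"dy":0,"dz":0,"wx":0,"wy":0,"wz":0}]'
python3 look.py side 10 160,70,310,180
```

```text
time_s: 10.65
position: [0.5594, 0.2632, 0.0278]
tcp_rot: [[-0.957, -0.289, -0.002], [-0.289, 0.957, -0.001], [0.002, 0.0, -1.0]]
force: [0.5, 0.2, 0.7]
opening: 0.997
time_s: 11.45
position: [0.5611, 0.2635, 0.0285]
tcp_rot: [[-0.957, -0.289, 0.0], [-0.289, 0.957, 0.0], [-0.001, -0.0, -1.0]]
force: [-0.7, 0.0, 5.0]
opening: 0.666
11.45 [0.561108   0.26351389 0.02847085] yang 106.7926231075811 [[-0.957, -0.289, 0.0], [-0.289, 0.957, 0.0], [-0.001, -0.0, -1.0]] [-0.73  0.01  5.03] 0.6658041660695674
```

View pics/side10.png

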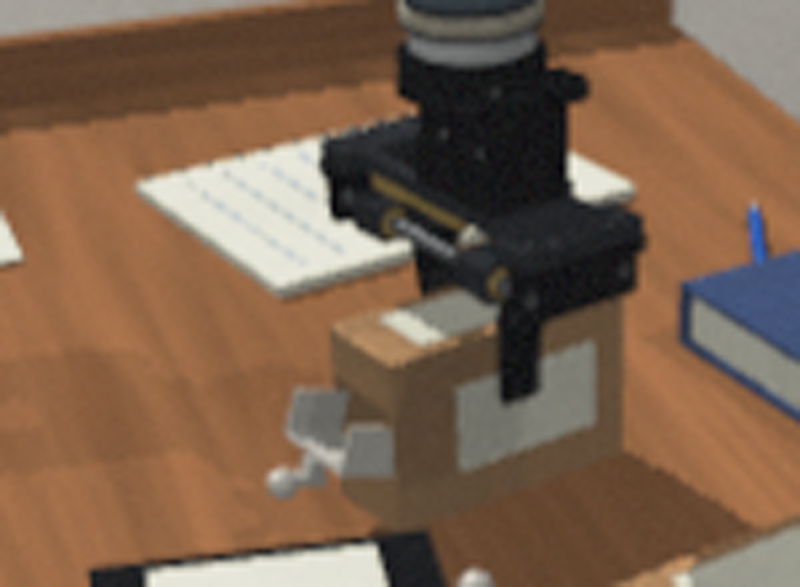

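Firm grip at 58 mm. Lifting gently.

```bash
python3 -m handwheel '[{"hand":-1,"dx":0,"dy":0,"dz":0.4,"wx":0,"wy":0,"wz":0},{"hand":-1,"dx":0,"dy":0,"dz":0.8,"wx":0,"wy":0,"wz":0},{"hand":-1,"dx":0,"dy":0,"dz":1.4,"wx":0,"wy":0,"wz":0},{"hand":-1,"dx":0,"dy":0,"dz":2,"wx":0,"wy":0,"wz":0},{"hand":-1,"dx":0,"dy":0,"dz":2.2,"wx":0,"wy":0,"wz":0},{"hand":-1,"dx":0,"dy":0,"dz":2.2,"wx":0,"wy":0,"wz":0},{"hand":-1,"dx":0,"dy":0,"dz":2,"wx":0,"wy":0,"wz":0},{"hand":-1,"dx":0,"dy":0,"dz":1.2,"wx":0,"wy":0,"wz":0},{"hand":-1,"dx":0,"dy":0,"dz":0.8,"wx":0,"wy":0,"wz":0},{"hand":-1,"dx":0,"dy":0,"dz":0,"wx":0,"wy":0,"wz":0}]'
python3 look.py side 11
```

```text
time_s: 12.5
position: [0.5613, 0.2636, 0.1591]
tcp_rot: [[-0.957, -0.289, 0.002], [-0.289, 0.957, 0.0], [-0.002, -0.0, -1.0]]
force: [0.0, 0.7, -6.1]
opening: 0.662
12.5 [0.56132833 0.26363961 0.15909504] yang 106.80425302700502 [[-0.957, -0.289, 0.002], [-0.289, 0.957, 0.0], [-0.002, -0.0, -1.0]] [ 0.04  0.74 -6.1 ] 0.661559480454982
```

View pics/side11.png

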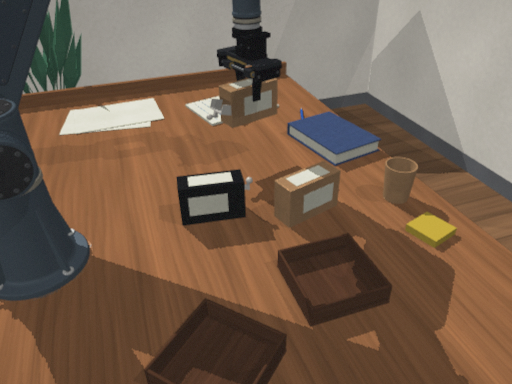

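```bash
python3 -m handwheel '[{"hand":-1,"dx":0.2,"dy":-0.4,"dz":0.2,"wx":0,"wy":0,"wz":-0.006},{"hand":-1,"dx":0.4,"dy":-0.8,"dz":0.2,"wx":0,"wy":0,"wz":-0.012},{"hand":-1,"dx":0.5,"dy":-1.3,"dz":0.2,"wx":0,"wy":0,"wz":-0.012},{"hand":-1,"dx":0.5,"dy":-1.8,"dz":0.2,"wx":0,"wy":0,"wz":-0.012},{"hand":-1,"dx":0.5,"dy":-2.2,"dz":0.2,"wx":0,"wy":0,"wz":-0.012},{"hand":-1,"dx":0.5,"dy":-2.2,"dz":0.2,"wx":0,"wy":0,"wz":-0.012},{"hand":-1,"dx":0.5,"dy":-2.2,"dz":0.2,"wx":0,"wy":0,"wz":-0.012},{"hand":-1,"dx":0.5,"dy":-2.2,"dz":0.2,"wx":0,"wy":0,"wz":-0.012},{"hand":-1,"dx":0.5,"dy":-2.2,"dz":0.2,"wx":0,"wy":0,"wz":-0.012},{"hand":-1,"dx":0.5,"dy":-2.2,"dz":0.2,"wx":0,"wy":0,"wz":-0.012}]'
python3 -m handwheel '[{"hand":-1,"dx":0.5,"dy":-2.2,"dz":0,"wx":0,"wy":0,"wz":-0.012},{"hand":-1,"dx":0.5,"dy":-2.2,"dz":0,"wx":0,"wy":0,"wz":-0.012},{"hand":-1,"dx":0.5,"dy":-2.2,"dz":0,"wx":0,"wy":0,"wz":-0.012},{"hand":-1,"dx":0.5,"dy":-2.2,"dz":0,"wx":0,"wy":0,"wz":-0.012},{"hand":-1,"dx":0.5,"dy":-2.2,"dz":0,"wx":0,"wy":0,"wz":-0.012},{"hand":-1,"dx":0.5,"dy":-2.2,"dz":0,"wx":0,"wy":0,"wz":-0.012},{"hand":-1,"dx":0.5,"dy":-2.2,"dz":0,"wx":0,"wy":0,"wz":-0.012},{"hand":-1,"dx":0.5,"dy":-2.2,"dz":0,"wx":0,"wy":0,"wz":-0.012},{"hand":-1,"dx":0.5,"dy":-2.2,"dz":0,"wx":0,"wy":0,"wz":-0.012},{"hand":-1,"dx":0.5,"dy":-2.2,"dz":0,"wx":0,"wy":0,"wz":-0.012}]'
python3 -m handwheel '[{"hand":-1,"dx":0.5,"dy":-2.2,"dz":0,"wx":0,"wy":0,"wz":-0.012},{"hand":-1,"dx":0.5,"dy":-2.2,"dz":0,"wx":0,"wy":0,"wz":-0.012},{"hand":-1,"dx":0.5,"dy":-2.2,"dz":0,"wx":0,"wy":0,"wz":-0.012},{"hand":-1,"dx":0.4,"dy":-2.0,"dz":0,"wx":0,"wy":0,"wz":-0.01},{"hand":-1,"dx":0.4,"dy":-1.7,"dz":0,"wx":0,"wy":0,"wz":-0.008},{"hand":-1,"dx":0.3,"dy":-1.3,"dz":0,"wx":0,"wy":0,"wz":-0.005},{"hand":-1,"dx":0.2,"dy":-0.9,"dz":0,"wx":0,"wy":0,"wz":0},{"hand":-1,"dx":0,"dy":-0.55,"dz":0,"wx":0,"wy":0,"wz":0},{"hand":-1,"dx":0,"dy":-0.3,"dz":0,"wx":0,"wy":0,"wz":0},{"hand":-1,"dx":0,"dy":0,"dz":0,"wx":0,"wy":0,"wz":0}]'
python3 -m handwheel '[{"hand":-1,"dx":0,"dy":0,"dz":0,"wx":0,"wy":0,"wz":0},{"hand":-1,"dx":0,"dy":0,"dz":0,"wx":0,"wy":0,"wz":0},{"hand":-1,"dx":0,"dy":0,"dz":0,"wx":0,"wy":0,"wz":0}]'
python3 look.py side 12; python3 look.py scene 12
```

```text
time_s: 13.55
position: [0.6072, 0.086, 0.1779]
tcp_rot: [[-0.984, -0.176, -0.0], [-0.176, 0.984, -0.001], [0.001, -0.0, -1.0]]
force: [0.4, 0.2, -5.7]
opening: 0.661
time_s: 14.55
position: [0.6568, -0.1337, 0.1777]
tcp_rot: [[-0.998, -0.057, -0.001], [-0.057, 0.998, 0.0], [0.001, 0.0, -1.0]]
force: [0.7, -0.3, -5.6]
opening: 0.667
time_s: 15.55
position: [0.6847, -0.2647, 0.178]
tcp_rot: [[-1.0, -0.0, -0.0], [-0.0, 1.0, 0.0], [0.0, 0.0, -1.0]]
force: [0.3, -0.3, -5.4]
opening: 0.665
time_s: 15.85
position: [0.6849, -0.2644, 0.1782]
tcp_rot: [[-1.0, -0.001, -0.0], [-0.001, 1.0, 0.0], [0.0, 0.0, -1.0]]
force: [0.6, 0.4, -5.8]
opening: 0.664
15.85 [ 0.68489799 -0.26439516  0.17815405] yang 90.04917334607347 [[-1.0, -0.001, -0.0], [-0.001, 1.0, 0.0], [0.0, 0.0, -1.0]] [ 0.63  0.44 -5.79] 0.6635034197994626
15.9 [ 0.68491632 -0.26450505  0.17817515] yang 90.041351558141 [[-1.0, -0.001, 0.0], [-0.001, 1.0, 0.0], [-0.0, 0.0, -1.0]] [-0.06 -0.84 -5.87] 0.6666529877521025
```

View pics/side12.png

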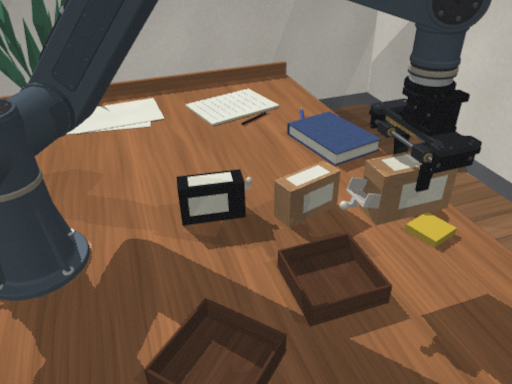

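View pics/scene12.png

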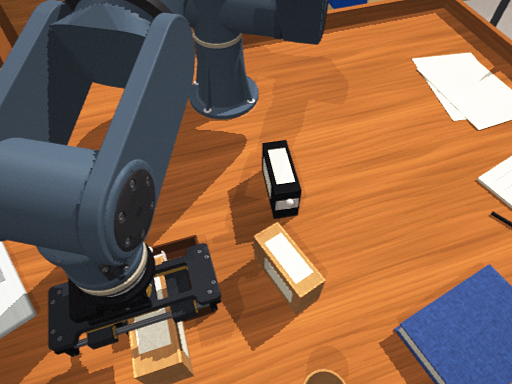

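Side view: the carton is level, with the spout pointing over the tray and the knob at (345,204). I'll tilt slightly (8°) while lowering, then check the tilt pivot and lip position.

```bash
python3 -m handwheel '[{"hand":-1,"dx":0,"dy":0,"dz":-0.4,"wx":0,"wy":-0.01,"wz":0},{"hand":-1,"dx":0,"dy":0,"dz":-0.8,"wx":0,"wy":-0.014,"wz":0},{"hand":-1,"dx":0.05,"dy":0,"dz":-1.0,"wx":0,"wy":-0.016,"wz":0},{"hand":-1,"dx":0.05,"dy":0,"dz":-1.1,"wx":0,"wy":-0.016,"wz":0},{"hand":-1,"dx":0.05,"dy":0,"dz":-1.1,"wx":0,"wy":-0.016,"wz":0},{"hand":-1,"dx":0,"dy":0,"dz":-1.1,"wx":0,"wy":-0.016,"wz":0},{"hand":-1,"dx":0,"dy":0,"dz":-1.0,"wx":0,"wy":-0.016,"wz":0},{"hand":-1,"dx":0,"dy":0,"dz":-0.7,"wx":0,"wy":-0.016,"wz":0},{"hand":-1,"dx":0,"dy":0,"dz":-0.4,"wx":0,"wy":-0.012,"wz":0},{"hand":-1,"dx":0,"dy":0,"dz":-0.1,"wx":0,"wy":-0.008,"wz":0}]'
python3 -m handwheel '[{"hand":-1,"dx":0,"dy":0,"dz":0,"wx":0,"wy":0,"wz":0},{"hand":-1,"dx":0,"dy":0,"dz":0,"wx":0,"wy":0,"wz":0},{"hand":-1,"dx":0,"dy":0,"dz":0,"wx":0,"wy":0,"wz":0},{"hand":-1,"dx":0,"dy":0,"dz":0,"wx":0,"wy":0,"wz":0}]'
python3 look.py side 13 260,130,510,320; python3 look.py wrist 13
```

```text
time_s: 16.95
position: [0.6856, -0.2648, 0.1002]
tcp_rot: [[-0.99, -0.0, 0.139], [0.0, 1.0, 0.001], [-0.139, 0.001, -0.99]]
force: [0.2, -0.6, -6.4]
opening: 0.664
time_s: 17.35
position: [0.6868, -0.2651, 0.1015]
tcp_rot: [[-0.99, -0.0, 0.14], [-0.0, 1.0, -0.0], [-0.14, -0.001, -0.99]]
force: [0.1, -0.6, -6.4]
opening: 0.662
17.35 [ 0.68676675 -0.26514922  0.10152003] yang 90.01745033130445 [[-0.99, -0.0, 0.14], [-0.0, 1.0, -0.0], [-0.14, -0.001, -0.99]] [ 0.12 -0.57 -6.42] 0.6618849677239159
17.4 [ 0.6866925  -0.26511157  0.10144979] yang 90.01689042115213 [[-0.99, -0.0, 0.14], [-0.0, 1.0, -0.0], [-0.14, -0.0, -0.99]] [ 0.33 -0.97 -5.96] 0.6690629268822461
```

View pics/side13.png

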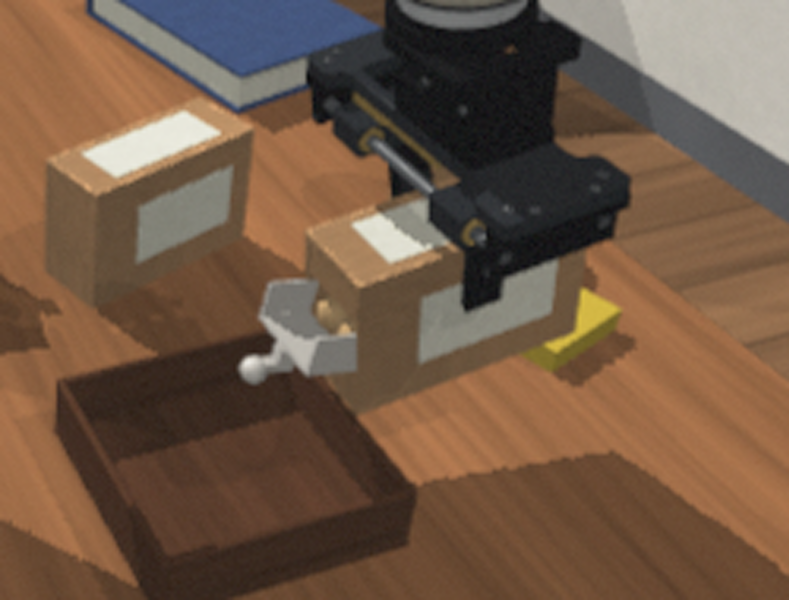

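View pics/wrist13.png

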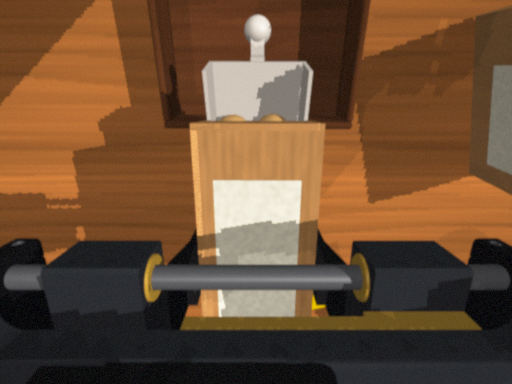

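Balls are visible at the mouth, and chute and tray are laterally aligned. Measuring lip and knob against the tray.

Run:
```python
from h import *
w=np.load("wrist13c.npy",allow_pickle=True).item();P=cloud(w,np.load("wrist13.npy"))
for u,v in ((258,26),(258,66),(258,72),(215,66),(300,66),(225,66),(290,66),(175,115),(340,115)): print(u,v,P[v,u].round(4))
d=np.load("side13c.npy",allow_pickle=True).item();P=cloud(d,np.load("side13.npy"))
f=250/789
for u,v in ((252,368),(262,330),(300,365),(340,410),(362,409)):
    print(u,v,P[int(130+v*f),int(260+u*f)].round(4))
m=(abs(P[...,2]-.045)<.004)&(P[...,0]>.42)&(P[...,0]<.66)&(P[...,1]<-.17)&(P[...,1]>-.37)
print(cv2.minAreaRect(P[m][:,:2].astype(np.float32)))
```

```text
258 26 [ 0.5589 -0.2626  0.1006]
258 66 [ 0.5794 -0.2625  0.1084]
258 72 [ 0.5825 -0.2625  0.1076]
215 66 [ 0.5794 -0.2872  0.1077]
300 66 [ 0.5794 -0.2383  0.107 ]
225 66 [ 0.5794 -0.2814  0.1085]
290 66 [ 0.5794 -0.2443  0.1089]
175 115 [ 0.6194 -0.3361  0.0289]
340 115 [ 0.6195 -0.1883  0.0271]
252 368 [ 0.5561 -0.2683  0.0965]
262 330 [ 0.6464 -0.1387 -0.0018]
300 365 [ 0.5766 -0.2874  0.1084]
340 410 [ 0.6231 -0.2671  0.0419]
362 409 [ 0.6178 -0.2941  0.0672]
((0.5472649931907654, -0.2653942406177521), (0.16308747231960297, 0.16082878410816193), 89.87902069091797)
```

Lip at (0.579, y=-0.263, z=0.108), as predicted. Continuing slowly to 15° and then 24°, pivoting about the lip.

```bash
python3 -m handwheel '[{"hand":-1,"dx":0,"dy":0,"dz":0.05,"wx":0,"wy":-0.015,"wz":0},{"hand":-1,"dx":0,"dy":0,"dz":0.05,"wx":0,"wy":-0.015,"wz":0},{"hand":-1,"dx":0,"dy":0,"dz":0.05,"wx":0,"wy":-0.015,"wz":0},{"hand":-1,"dx":0,"dy":0,"dz":0.05,"wx":0,"wy":-0.015,"wz":0},{"hand":-1,"dx":0,"dy":0,"dz":0.05,"wx":0,"wy":-0.015,"wz":0},{"hand":-1,"dx":0,"dy":0,"dz":0.05,"wx":0,"wy":-0.015,"wz":0},{"hand":-1,"dx":0,"dy":0,"dz":0.05,"wx":0,"wy":-0.015,"wz":0},{"hand":-1,"dx":0,"dy":0,"dz":0.05,"wx":0,"wy":-0.015,"wz":0},{"hand":-1,"dx":0,"dy":0,"dz":0,"wx":0,"wy":0,"wz":0},{"hand":-1,"dx":0,"dy":0,"dz":0,"wx":0,"wy":0,"wz":0}]'
python3 -m handwheel '[{"hand":-1,"dx":0,"dy":0,"dz":0.05,"wx":0,"wy":-0.015,"wz":0},{"hand":-1,"dx":0,"dy":0,"dz":0.05,"wx":0,"wy":-0.015,"wz":0},{"hand":-1,"dx":-0.05,"dy":0,"dz":0.05,"wx":0,"wy":-0.015,"wz":0},{"hand":-1,"dx":0,"dy":0,"dz":0.05,"wx":0,"wy":-0.015,"wz":0},{"hand":-1,"dx":-0.05,"dy":0,"dz":0.05,"wx":0,"wy":-0.015,"wz":0},{"hand":-1,"dx":-0.05,"dy":0,"dz":0.05,"wx":0,"wy":-0.015,"wz":0},{"hand":-1,"dx":-0.05,"dy":0,"dz":0.05,"wx":0,"wy":-0.015,"wz":0},{"hand":-1,"dx":-0.05,"dy":0,"dz":0.05,"wx":0,"wy":-0.015,"wz":0},{"hand":-1,"dx":-0.05,"dy":0,"dz":0.05,"wx":0,"wy":-0.015,"wz":0},{"hand":-1,"dx":-0.05,"dy":0,"dz":0.05,"wx":0,"wy":-0.015,"wz":0}]'
python3 -m handwheel '[{"hand":-1,"dx":0,"dy":0,"dz":0,"wx":0,"wy":0,"wz":0},{"hand":-1,"dx":0,"dy":0,"dz":0,"wx":0,"wy":0,"wz":0},{"hand":-1,"dx":0,"dy":0,"dz":0,"wx":0,"wy":0,"wz":0},{"hand":-1,"dx":0,"dy":0,"dz":0,"wx":0,"wy":0,"wz":0}]'
python3 look.py side 14 260,130,510,320
```

```text
time_s: 18.45
position: [0.6863, -0.2651, 0.1051]
tcp_rot: [[-0.966, -0.0, 0.257], [-0.0, 1.0, -0.0], [-0.257, -0.0, -0.966]]
force: [0.2, -0.8, -5.8]
opening: 0.661
time_s: 19.45
position: [0.6828, -0.2651, 0.1101]
tcp_rot: [[-0.917, -0.0, 0.4], [-0.0, 1.0, -0.0], [-0.4, -0.0, -0.917]]
force: [0.2, 0.6, -5.5]
opening: 0.663
time_s: 19.85
position: [0.6832, -0.2651, 0.1102]
tcp_rot: [[-0.917, -0.0, 0.399], [-0.0, 1.0, -0.0], [-0.399, -0.0, -0.917]]
force: [-0.4, 0.2, -4.6]
opening: 0.666
19.85 [ 0.68318074 -0.26509549  0.11020336] yang 90.0173141703722 [[-0.917, -0.0, 0.399], [-0.0, 1.0, -0.0], [-0.399, -0.0, -0.917]] [-0.41  0.25 -4.61] 0.6661084375110977
```

View pics/side14.png

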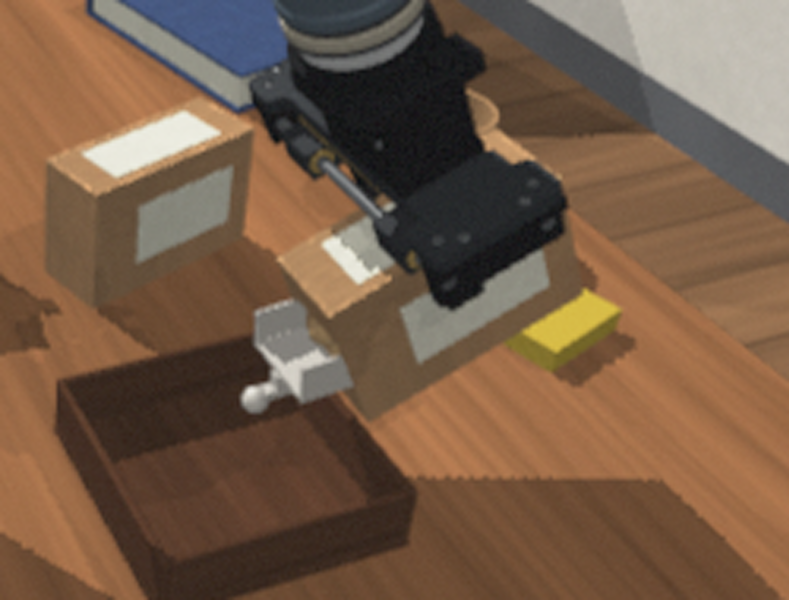

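Tilted 23.5° and the balls are still held at the mouth. Continuing slowly to about 38°.

```bash
python3 -m handwheel '[{"hand":-1,"dx":-0.05,"dy":0,"dz":0.15,"wx":0,"wy":-0.016,"wz":0},{"hand":-1,"dx":-0.05,"dy":0,"dz":0.15,"wx":0,"wy":-0.016,"wz":0},{"hand":-1,"dx":-0.05,"dy":0,"dz":0.15,"wx":0,"wy":-0.016,"wz":0},{"hand":-1,"dx":-0.05,"dy":0,"dz":0.15,"wx":0,"wy":-0.016,"wz":0},{"hand":-1,"dx":-0.05,"dy":0,"dz":0.15,"wx":0,"wy":-0.016,"wz":0},{"hand":-1,"dx":-0.05,"dy":0,"dz":0.15,"wx":0,"wy":-0.016,"wz":0},{"hand":-1,"dx":-0.06,"dy":0,"dz":0.15,"wx":0,"wy":-0.016,"wz":0},{"hand":-1,"dx":-0.06,"dy":0,"dz":0.15,"wx":0,"wy":-0.016,"wz":0},{"hand":-1,"dx":0,"dy":0,"dz":0,"wx":0,"wy":0,"wz":0},{"hand":-1,"dx":0,"dy":0,"dz":0,"wx":0,"wy":0,"wz":0}]'
python3 look.py side 15 260,130,510,320
python3 -m handwheel '[{"hand":-1,"dx":-0.06,"dy":0,"dz":0.15,"wx":0,"wy":-0.016,"wz":0},{"hand":-1,"dx":-0.06,"dy":0,"dz":0.15,"wx":0,"wy":-0.016,"wz":0},{"hand":-1,"dx":-0.06,"dy":0,"dz":0.15,"wx":0,"wy":-0.016,"wz":0},{"hand":-1,"dx":-0.07,"dy":0,"dz":0.15,"wx":0,"wy":-0.016,"wz":0},{"hand":-1,"dx":-0.07,"dy":0,"dz":0.15,"wx":0,"wy":-0.016,"wz":0},{"hand":-1,"dx":-0.07,"dy":0,"dz":0.15,"wx":0,"wy":-0.016,"wz":0},{"hand":-1,"dx":-0.07,"dy":0,"dz":0.15,"wx":0,"wy":-0.016,"wz":0},{"hand":-1,"dx":-0.07,"dy":0,"dz":0.15,"wx":0,"wy":-0.016,"wz":0},{"hand":-1,"dx":0,"dy":0,"dz":0,"wx":0,"wy":0,"wz":0},{"hand":-1,"dx":0,"dy":0,"dz":0,"wx":0,"wy":0,"wz":0}]'
python3 -m handwheel '[{"hand":-1,"dx":0,"dy":0,"dz":0,"wx":0,"wy":0,"wz":0},{"hand":-1,"dx":0,"dy":0,"dz":0,"wx":0,"wy":0,"wz":0},{"hand":-1,"dx":0,"dy":0,"dz":0,"wx":0,"wy":0,"wz":0},{"hand":-1,"dx":0,"dy":0,"dz":0,"wx":0,"wy":0,"wz":0},{"hand":-1,"dx":0,"dy":0,"dz":0,"wx":0,"wy":0,"wz":0},{"hand":-1,"dx":0,"dy":0,"dz":0,"wx":0,"wy":0,"wz":0},{"hand":-1,"dx":0,"dy":0,"dz":0,"wx":0,"wy":0,"wz":0},{"hand":-1,"dx":0,"dy":0,"dz":0,"wx":0,"wy":0,"wz":0},{"hand":-1,"dx":0,"dy":0,"dz":0,"wx":0,"wy":0,"wz":0},{"hand":-1,"dx":0,"dy":0,"dz":0,"wx":0,"wy":0,"wz":0}]'
python3 look.py side 16 260,130,510,320;python3 look.py wrist 16
```

```text
time_s: 20.9
position: [0.6788, -0.2652, 0.1221]
tcp_rot: [[-0.859, -0.0, 0.512], [-0.0, 1.0, -0.0], [-0.512, -0.0, -0.859]]
force: [0.0, -0.3, -6.8]
opening: 0.665
20.9 [ 0.67876402 -0.26516367  0.12208754] yang 90.00703807438656 [[-0.859, -0.0, 0.512], [-0.0, 1.0, -0.0], [-0.512, -0.0, -0.859]] [ 0.04 -0.32 -6.79] 0.6648743336491444
time_s: 21.95
position: [0.6926, -0.2617, 0.1538]
tcp_rot: [[-0.819, 0.022, 0.573], [0.019, 1.0, -0.012], [-0.573, 0.001, -0.819]]
force: [-0.1, 0.7, -5.9]
opening: 0.665
time_s: 22.95
position: [0.6926, -0.2618, 0.1538]
tcp_rot: [[-0.819, 0.023, 0.573], [0.019, 1.0, -0.012], [-0.573, 0.001, -0.819]]
force: [0.5, 0.1, -5.1]
opening: 0.665
22.95 [ 0.69257519 -0.26175885  0.15379338] yang 88.70703423472926 [[-0.819, 0.023, 0.573], [0.019, 1.0, -0.012], [-0.573, 0.001, -0.819]] [ 0.46  0.12 -5.08] 0.6651999782499702
23.0 [ 0.69257091 -0.26175147  0.15375569] yang 88.70719047702032 [[-0.819, 0.023, 0.573], [0.019, 1.0, -0.012], [-0.573, 0.001, -0.819]] [-0.38  1.   -5.72] 0.6640775331247767
```

View pics/side16.png

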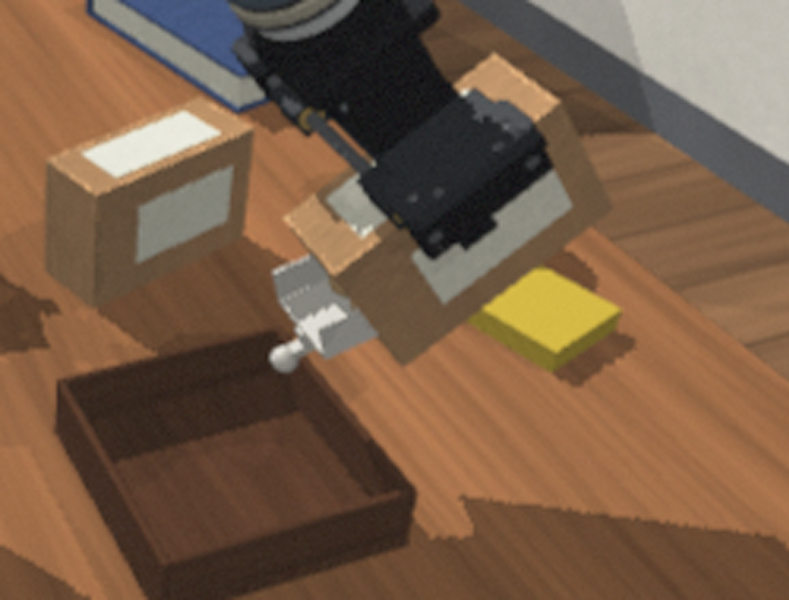

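View pics/wrist16.png

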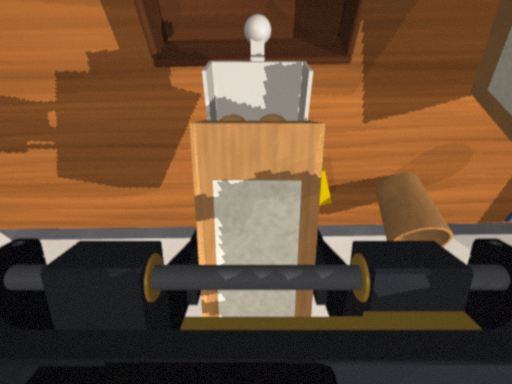

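The arm hit some limit: TCP is off-target at (0.693, z=0.154) and 35°, with the lip now near the tray wall. The balls are still in. Checking the joints before any time passes.

Run:
```python
from rig import bot
from h import *
s=bot.read_state();print(s["joint_positions"].round(2))
w=np.load("wrist16c.npy",allow_pickle=True).item();P=cloud(w,np.load("wrist16.npy"))
for u,v in ((258,26),(258,66),(258,72),(233,118),(272,118),(258,60),(170,55)): print(u,v,P[v,u].round(4))
```

```text
[ -38.67   33.1    96.35   45.41   29.29 -163.52]
258 26 [ 0.5797 -0.2565  0.0952]
258 66 [ 0.5948 -0.2568  0.1109]
258 72 [ 0.5978 -0.2569  0.1118]
233 118 [ 0.615  -0.272   0.1315]
272 118 [ 0.6152 -0.2491  0.132 ]
258 60 [ 0.5933 -0.2568  0.107 ]
170 55 [ 0.6217 -0.3291  0.0373]
```

View pics/side15.png

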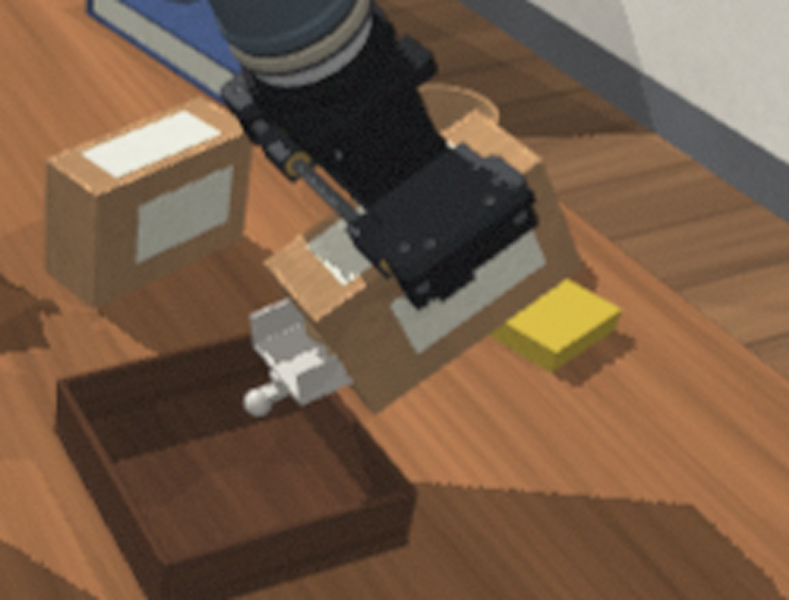

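j6 is at its limit (-163.5°), because yaw 0 is about 37° off the arm's plane. The lip (x=0.594) is still 28 mm inside the tray wall (inner face 0.6225), so balls rolling out here would land in the tray. I'll wait a second and look.

```bash
python3 -m handwheel '[{"hand":-1,"dx":0,"dy":0,"dz":0,"wx":0,"wy":0,"wz":0},{"hand":-1,"dx":0,"dy":0,"dz":0,"wx":0,"wy":0,"wz":0},{"hand":-1,"dx":0,"dy":0,"dz":0,"wx":0,"wy":0,"wz":0},{"hand":-1,"dx":0,"dy":0,"dz":0,"wx":0,"wy":0,"wz":0},{"hand":-1,"dx":0,"dy":0,"dz":0,"wx":0,"wy":0,"wz":0},{"hand":-1,"dx":0,"dy":0,"dz":0,"wx":0,"wy":0,"wz":0},{"hand":-1,"dx":0,"dy":0,"dz":0,"wx":0,"wy":0,"wz":0},{"hand":-1,"dx":0,"dy":0,"dz":0,"wx":0,"wy":0,"wz":0},{"hand":-1,"dx":0,"dy":0,"dz":0,"wx":0,"wy":0,"wz":0},{"hand":-1,"dx":0,"dy":0,"dz":0,"wx":0,"wy":0,"wz":0}]'
python3 look.py side 17 260,130,510,320;python3 look.py wrist 17 150,0,370,160
```

```text
time_s: 24.05
position: [0.6926, -0.2618, 0.1537]
tcp_rot: [[-0.819, 0.023, 0.573], [0.019, 1.0, -0.012], [-0.573, 0.001, -0.819]]
force: [0.4, 0.7, -5.4]
opening: 0.664
24.05 [ 0.69255871 -0.26175975  0.15373368] yang 88.70805525915725 [[-0.819, 0.023, 0.573], [0.019, 1.0, -0.012], [-0.573, 0.001, -0.819]] [ 0.37  0.7  -5.4 ] 0.6636566720112411
24.1 [ 0.69257628 -0.26175664  0.15374059] yang 88.7059036388363 [[-0.819, 0.023, 0.573], [0.019, 1.0, -0.012], [-0.573, 0.001, -0.819]] [-0.12 -0.49 -5.14] 0.6640049543710872
```

View pics/wrist17.png

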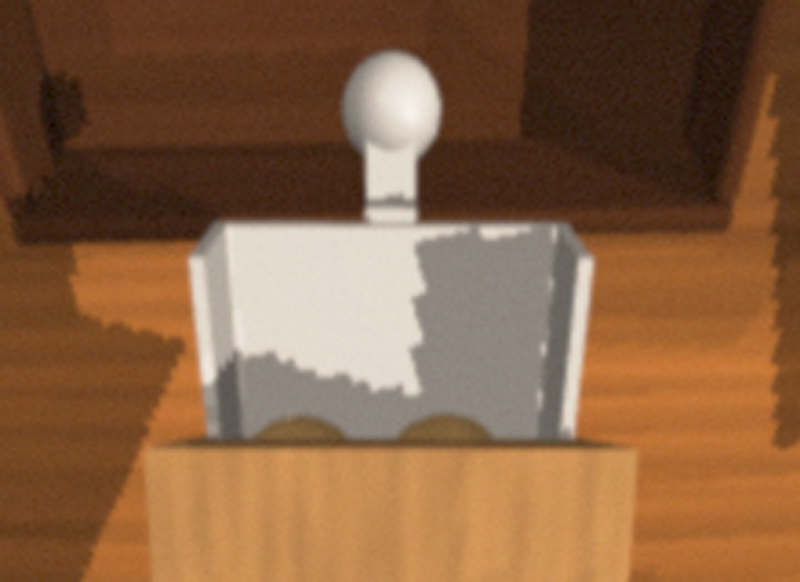

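View pics/side17.png

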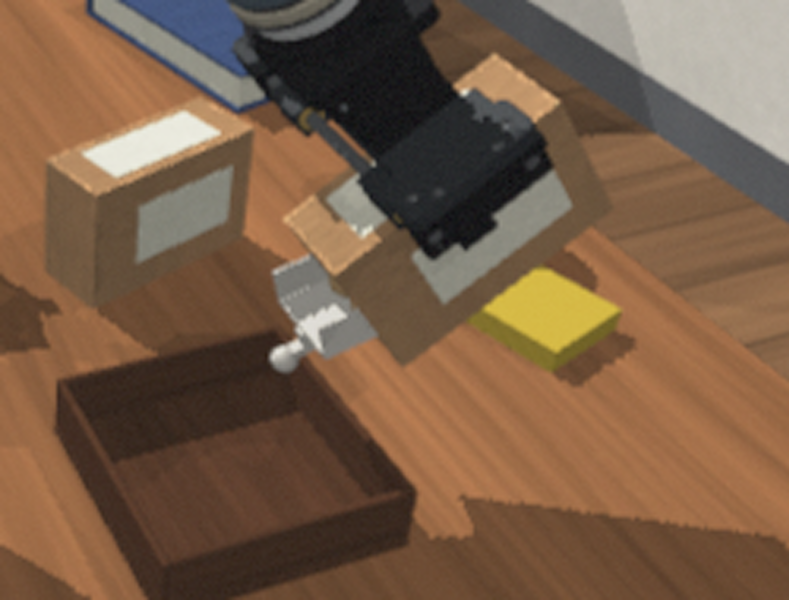

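The balls have not moved at 35°, and the tray is empty. I'll check the chute profile in the carton frame to see what holds them.

Run:
```python
from h import *
w=np.load("wrist17c.npy",allow_pickle=True).item();P=cloud(w,np.load("wrist17.npy"))
T=np.array([.69257,-.26176,.15374]);R=np.array([[-.819,.023,.573],[.019,1,-.012],[-.573,.001,-.819]])
Q=(P-T)@R   # tool frame: x=-carton x, y=carton y, z=-carton z
Q=Q*np.array([-1,1,-1])-np.array([0,0,.0215])  # rel carton centre
for u in (258,234,272,285,220):
    print(u,[(v,*(Q[v,u]*1000).round(0).astype(int)) for v in list(range(14,60,8))+list(range(60,128,5))])
```

```text
258 [(14, np.int64(-156), np.int64(3), np.int64(-89)), (22, np.int64(-128), np.int64(3), np.int64(-6)), (30, np.int64(-124), np.int64(3), np.int64(-5)), (38, np.int64(-120), np.int64(3), np.int64(-6)), (46, np.int64(-117), np.int64(3), np.int64(-9)), (54, np.int64(-113), np.int64(3), np.int64(-10)), (60, np.int64(-108), np.int64(3), np.int64(-2)), (65, np.int64(-105), np.int64(3), np.int64(1)), (70, np.int64(-103), np.int64(3), np.int64(0)), (75, np.int64(-100), np.int64(3), np.int64(0)), (80, np.int64(-97), np.int64(3), np.int64(-2)), (85, np.int64(-95), np.int64(3), np.int64(-3)), (90, np.int64(-92), np.int64(3), np.int64(-3)), (95, np.int64(-89), np.int64(3), np.int64(-4)), (100, np.int64(-86), np.int64(3), np.int64(-6)), (105, np.int64(-84), np.int64(3), np.int64(-7)), (110, np.int64(-81), np.int64(3), np.int64(-7)), (115, np.int64(-78), np.int64(3), np.int64(-7)), (120, np.int64(-74), np.int64(3), np.int64(-10)), (125, np.int64(-74), np.int64(2), np.int64(51))]
234 [(14, np.int64(-157), np.int64(-17), np.int64(-91)), (22, np.int64(-152), np.int64(-17), np.int64(-93)), (30, np.in
[... 3239 characters left out ...]
.int64(-119), np.int64(-27), np.int64(-70)), (65, np.int64(-105), np.int64(-19), np.int64(2)), (70, np.int64(-102), np.int64(-19), np.int64(1)), (75, np.int64(-100), np.int64(-20), np.int64(-1)), (80, np.int64(-97), np.int64(-19), np.int64(0)), (85, np.int64(-95), np.int64(-20), np.int64(-4)), (90, np.int64(-92), np.int64(-20), np.int64(-3)), (95, np.int64(-89), np.int64(-20), np.int64(-4)), (100, np.int64(-86), np.int64(-21), np.int64(-6)), (105, np.int64(-84), np.int64(-21), np.int64(-7)), (110, np.int64(-81), np.int64(-21), np.int64(-7)), (115, np.int64(-78), np.int64(-21), np.int64(-10)), (120, np.int64(-75), np.int64(-20), np.int64(2)), (125, np.int64(-74), np.int64(-14), np.int64(51))]
```

The balls sit side by side at the mouth (y ±11 mm), ball on ball. They seem to lock each other by friction on the 17° chute slope, so it must tip further than 35°. That needs a carton yaw of about -36°, in line with the arm plane. First tilt back to 15°, so the chute points up and nothing can fall.

```bash
python3 -m handwheel '[{"hand":-1,"dx":0,"dy":0,"dz":0.2,"wx":0,"wy":0.02,"wz":0},{"hand":-1,"dx":0,"dy":0,"dz":0,"wx":0,"wy":0.03,"wz":0},{"hand":-1,"dx":0,"dy":0,"dz":0,"wx":0,"wy":0.04,"wz":0},{"hand":-1,"dx":0,"dy":0,"dz":0,"wx":0,"wy":0.04,"wz":0},{"hand":-1,"dx":0,"dy":0,"dz":0,"wx":0,"wy":0.04,"wz":0},{"hand":-1,"dx":0,"dy":0,"dz":0,"wx":0,"wy":0.04,"wz":0},{"hand":-1,"dx":0,"dy":0,"dz":0,"wx":0,"wy":0.04,"wz":0},{"hand":-1,"dx":0,"dy":0,"dz":0,"wx":0,"wy":0.03,"wz":0},{"hand":-1,"dx":0,"dy":0,"dz":0,"wx":0,"wy":0.03,"wz":0},{"hand":-1,"dx":0,"dy":0,"dz":0,"wx":0,"wy":0.02,"wz":0}]'
python3 -m handwheel '[{"hand":-1,"dx":0,"dy":0,"dz":0,"wx":0,"wy":0,"wz":0},{"hand":-1,"dx":0,"dy":0,"dz":0,"wx":0,"wy":0,"wz":0}]'
python3 look.py wrist 18 150,0,370,160; python3 -c "
from rig import bot;print(bot.read_state()['joint_positions'].round(1))"
```

```text
time_s: 25.15
position: [0.6929, -0.2616, 0.1558]
tcp_rot: [[-0.961, 0.022, 0.276], [0.019, 1.0, -0.012], [-0.276, -0.006, -0.961]]
force: [-0.3, -0.4, -5.9]
opening: 0.664
time_s: 25.35
position: [0.6924, -0.2615, 0.1555]
tcp_rot: [[-0.961, 0.022, 0.276], [0.019, 1.0, -0.012], [-0.277, -0.006, -0.961]]
force: [0.3, -0.5, -5.8]
opening: 0.663
25.35 [ 0.69237919 -0.26152276  0.15548223] yang 88.76094866272084 [[-0.961, 0.022, 0.276], [0.019, 1.0, -0.012], [-0.277, -0.006, -0.961]] [ 0.29 -0.46 -5.8 ] 0.6630420319628161
[ -33.1   35.4   80.6   10.5   50.6 -127.6]
```

View pics/wrist18.png

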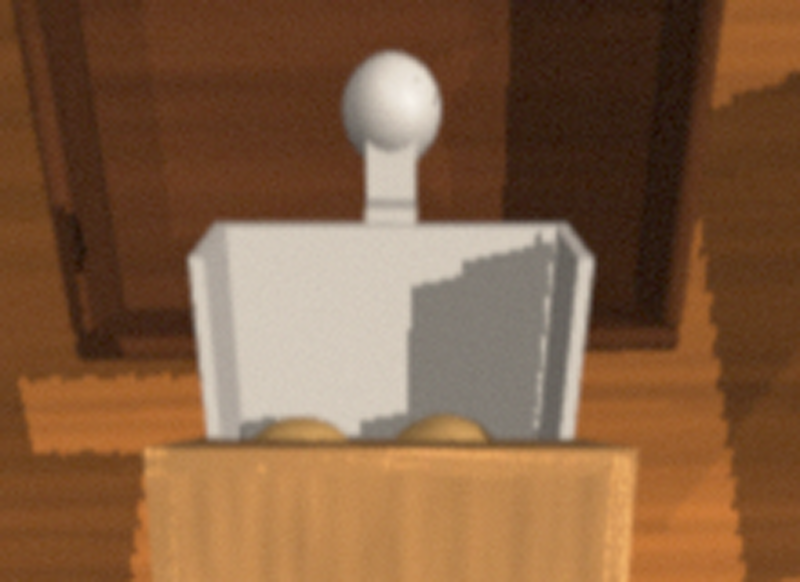

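Tilted back to 16°, balls still inside. Now yaw to -36° while shifting so the lip stays over the tray.

```bash
python3 -m handwheel '[{"hand":-1,"dx":-0.1,"dy":-0.3,"dz":0,"wx":0,"wy":0,"wz":-0.02},{"hand":-1,"dx":-0.1,"dy":-0.5,"dz":0,"wx":0,"wy":0,"wz":-0.03},{"hand":-1,"dx":-0.15,"dy":-0.6,"dz":0,"wx":0,"wy":0,"wz":-0.04},{"hand":-1,"dx":-0.15,"dy":-0.6,"dz":0,"wx":0,"wy":0,"wz":-0.04},{"hand":-1,"dx":-0.15,"dy":-0.6,"dz":0,"wx":0,"wy":0,"wz":-0.04},{"hand":-1,"dx":-0.15,"dy":-0.6,"dz":0,"wx":0,"wy":0,"wz":-0.04},{"hand":-1,"dx":-0.15,"dy":-0.6,"dz":0,"wx":0,"wy":0,"wz":-0.04},{"hand":-1,"dx":-0.15,"dy":-0.6,"dz":0,"wx":0,"wy":0,"wz":-0.04},{"hand":-1,"dx":-0.15,"dy":-0.6,"dz":0,"wx":0,"wy":0,"wz":-0.04},{"hand":-1,"dx":-0.15,"dy":-0.6,"dz":0,"wx":0,"wy":0,"wz":-0.04}]'
python3 -m handwheel '[{"hand":-1,"dx":-0.15,"dy":-0.6,"dz":-0.3,"wx":0,"wy":0,"wz":-0.04},{"hand":-1,"dx":-0.15,"dy":-0.6,"dz":-0.4,"wx":0,"wy":0,"wz":-0.04},{"hand":-1,"dx":-0.15,"dy":-0.6,"dz":-0.4,"wx":0,"wy":0,"wz":-0.04},{"hand":-1,"dx":-0.15,"dy":-0.6,"dz":-0.4,"wx":0,"wy":0,"wz":-0.04},{"hand":-1,"dx":-0.1,"dy":-0.5,"dz":-0.3,"wx":0,"wy":0,"wz":-0.04},{"hand":-1,"dx":-0.1,"dy":-0.35,"dz":-0.2,"wx":0,"wy":0,"wz":-0.037},{"hand":-1,"dx":0,"dy":0,"dz":0,"wx":0,"wy":0,"wz":0},{"hand":-1,"dx":0,"dy":0,"dz":0,"wx":0,"wy":0,"wz":0},{"hand":-1,"dx":0,"dy":0,"dz":0,"wx":0,"wy":0,"wz":0}]'
python3 look.py wrist 19 ; python3 look.py side 19 260,130,510,320
python3 - <<'E'
from rig import bot;print(bot.read_state()['joint_positions'].round(1))
from h import *
w=np.load("wrist19c.npy",allow_pickle=True).item();P=cloud(w,np.load("wrist19.npy"))
for u,v in ((258,26),(258,66)): print(P[v,u])
E
```

```text
time_s: 26.4
position: [0.678, -0.318, 0.1556]
tcp_rot: [[-0.888, 0.385, 0.253], [0.368, 0.923, -0.111], [-0.276, -0.006, -0.961]]
force: [0.5, -0.4, -5.7]
opening: 0.665
time_s: 27.3
position: [0.6705, -0.3502, 0.1359]
tcp_rot: [[-0.778, 0.588, 0.22], [0.564, 0.809, -0.168], [-0.277, -0.006, -0.961]]
force: [0.7, 0.0, -4.8]
opening: 0.665
27.3 [ 0.67052923 -0.350185    0.13590747] yang 53.98741582866604 [[-0.778, 0.588, 0.22], [0.564, 0.809, -0.168], [-0.277, -0.006, -0.961]] [ 0.66  0.02 -4.81] 0.6651904851100121
27.35 [ 0.67057248 -0.35016221  0.1359463 ] yang 53.99100860553444 [[-0.778, 0.588, 0.22], [0.564, 0.809, -0.168], [-0.277, -0.006, -0.961]] [-0.09 -0.11 -4.56] 0.6600488001329677
[-35.8  37.6  79.5  -0.5  46.8 -89.6]
[ 0.5687673  -0.27391275  0.11687917]
[ 0.58429601 -0.28508679  0.12826094]
```

View pics/wrist19.png

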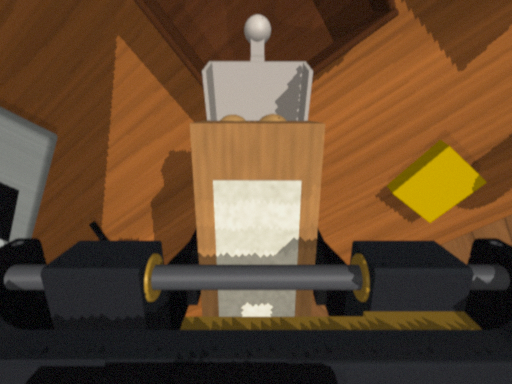

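View pics/side19.png

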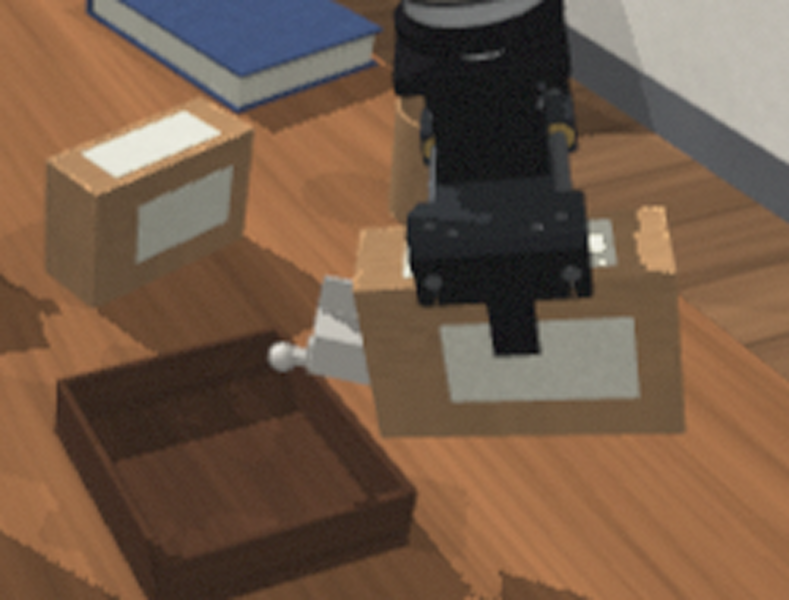

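Now j4≈0 and j6=-90, so there is plenty of tilt range. Tipping about the carton's y axis, pivoting at the lip, to 30° and then 40°.

```bash
python3 -m handwheel '[{"hand":-1,"dx":-0.05,"dy":0.035,"dz":-0.09,"wx":-0.0144,"wy":-0.0198,"wz":0},{"hand":-1,"dx":-0.05,"dy":0.035,"dz":-0.09,"wx":-0.0144,"wy":-0.0198,"wz":0},{"hand":-1,"dx":-0.05,"dy":0.035,"dz":-0.09,"wx":-0.0144,"wy":-0.0198,"wz":0},{"hand":-1,"dx":-0.05,"dy":0.035,"dz":-0.09,"wx":-0.0144,"wy":-0.0198,"wz":0},{"hand":-1,"dx":-0.05,"dy":0.035,"dz":-0.09,"wx":-0.0144,"wy":-0.0198,"wz":0},{"hand":-1,"dx":-0.05,"dy":0.035,"dz":-0.09,"wx":-0.0144,"wy":-0.0198,"wz":0},{"hand":-1,"dx":-0.05,"dy":0.035,"dz":-0.09,"wx":-0.0144,"wy":-0.0198,"wz":0},{"hand":-1,"dx":-0.05,"dy":0.035,"dz":-0.09,"wx":-0.0144,"wy":-0.0198,"wz":0},{"hand":-1,"dx":-0.05,"dy":0.035,"dz":-0.09,"wx":-0.0144,"wy":-0.0198,"wz":0},{"hand":-1,"dx":-0.05,"dy":0.035,"dz":-0.09,"wx":-0.0144,"wy":-0.0198,"wz":0}]'
python3 -m handwheel '[{"hand":-1,"dx":-0.066,"dy":0.048,"dz":0.12,"wx":-0.0103,"wy":-0.0141,"wz":0},{"hand":-1,"dx":-0.066,"dy":0.048,"dz":0.12,"wx":-0.0103,"wy":-0.0141,"wz":0},{"hand":-1,"dx":-0.066,"dy":0.048,"dz":0.12,"wx":-0.0103,"wy":-0.0141,"wz":0},{"hand":-1,"dx":-0.066,"dy":0.048,"dz":0.12,"wx":-0.0103,"wy":-0.0141,"wz":0},{"hand":-1,"dx":-0.066,"dy":0.048,"dz":0.12,"wx":-0.0103,"wy":-0.0141,"wz":0},{"hand":-1,"dx":-0.066,"dy":0.048,"dz":0.12,"wx":-0.0103,"wy":-0.0141,"wz":0},{"hand":-1,"dx":-0.066,"dy":0.048,"dz":0.12,"wx":-0.0103,"wy":-0.0141,"wz":0},{"hand":-1,"dx":-0.066,"dy":0.048,"dz":0.12,"wx":-0.0103,"wy":-0.0141,"wz":0},{"hand":-1,"dx":-0.066,"dy":0.048,"dz":0.12,"wx":-0.0103,"wy":-0.0141,"wz":0},{"hand":-1,"dx":-0.066,"dy":0.048,"dz":0.12,"wx":-0.0103,"wy":-0.0141,"wz":0}]'
python3 -m handwheel '[{"hand":-1,"dx":0,"dy":0,"dz":0,"wx":0,"wy":0,"wz":0},{"hand":-1,"dx":0,"dy":0,"dz":0,"wx":0,"wy":0,"wz":0},{"hand":-1,"dx":0,"dy":0,"dz":0,"wx":0,"wy":0,"wz":0},{"hand":-1,"dx":0,"dy":0,"dz":0,"wx":0,"wy":0,"wz":0},{"hand":-1,"dx":0,"dy":0,"dz":0,"wx":0,"wy":0,"wz":0}]'
python3 look.py wrist 20 ; python3 look.py side 20 260,130,510,320; python3 -c "
from rig import bot;print(bot.read_state()['joint_positions'].round(1))"
```

```text
time_s: 28.4
position: [0.6653, -0.3465, 0.1269]
tcp_rot: [[-0.701, 0.589, 0.402], [0.507, 0.808, -0.3], [-0.502, -0.006, -0.865]]
force: [0.5, 0.0, -5.9]
opening: 0.666
time_s: 29.4
position: [0.6586, -0.3417, 0.1388]
tcp_rot: [[-0.62, 0.59, 0.516], [0.449, 0.807, -0.384], [-0.643, -0.006, -0.766]]
force: [0.1, 0.1, -6.6]
opening: 0.664
time_s: 29.9
position: [0.6591, -0.3421, 0.1389]
tcp_rot: [[-0.62, 0.59, 0.517], [0.448, 0.807, -0.384], [-0.644, -0.006, -0.765]]
force: [0.0, 0.3, -5.9]
opening: 0.666
29.9 [ 0.65911668 -0.34211904  0.13890529] yang 53.82314437678725 [[-0.62, 0.59, 0.517], [0.448, 0.807, -0.384], [-0.644, -0.006, -0.765]] [ 0.    0.3  -5.91] 0.6655348296159899
29.95 [ 0.65904097 -0.34209684  0.1388377 ] yang 53.82021010631933 [[-0.62, 0.59, 0.517], [0.448, 0.807, -0.384], [-0.644, -0.006, -0.765]] [-0.1   0.48 -5.87] 0.6670058631214469
[-35.8  34.4 102.3  -9.4   3.3 -80.6]
```

View pics/wrist20.png

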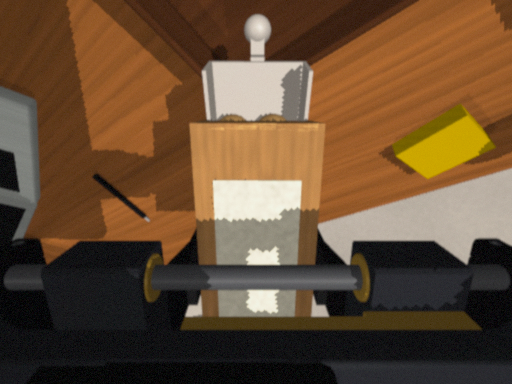

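View pics/side20.png

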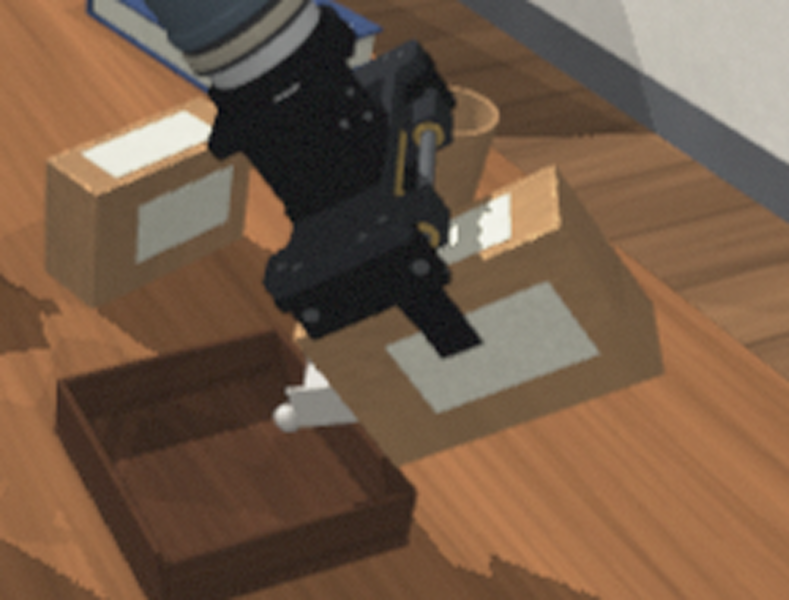

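Still locked at 40°, so friction between the stationary balls is the cause. Plan: tilt back so they roll to the rear, then tip briskly so that they come out rolling. I'll work out the rows with the lip held in place.

```bash
cat > plan.py <<'E'
import numpy as np
from h import *
w=np.load("wrist20c.npy",allow_pickle=True).item();P=cloud(w,np.load("wrist20.npy"))
tr=np.array([.5485,-.265]);h=np.array([.808,-.589])
L=P[66,258];print("lip",L,"along",(L[:2]-tr)@h,"lat",(L[:2]-tr)@[h[1],-h[0]])
T0=np.array([.659,-.342,.139])
def tcp(th,d,z):
    t=np.deg2rad(th);r=.107*np.cos(t)+.018*np.sin(t);zz=-.107*np.sin(t)+.018*np.cos(t)
    return np.r_[tr+h*(d+r),z-.004-zz]
for th,d,z in [(40,.045,.088),(15,.045,.115),(-6,.045,.118),(8,.045,.112),(20,.045,.100),(38,.045,.092)]: print(th,tcp(th,d,z).round(4))
E
python3 plan.py
```

```text
lip [ 0.58347859 -0.28465017  0.08829473] along 0.039836652482204464 lat -0.0047250536989980885
40 [ 0.6604 -0.3466  0.139 ]
15 [ 0.6721 -0.3551  0.1213]
-6 [ 0.6693 -0.3531  0.0849]
8 [ 0.6725 -0.3554  0.1051]
20 [ 0.6711 -0.3544  0.1157]
38 [ 0.6619 -0.3477  0.1397]
```

```bash
python3 -m handwheel '[{"hand":-1,"dx":0.16,"dy":-0.16,"dz":-0.22,"wx":0.0321,"wy":0.0441,"wz":0},{"hand":-1,"dx":0.16,"dy":-0.16,"dz":-0.22,"wx":0.0321,"wy":0.0441,"wz":0},{"hand":-1,"dx":0.16,"dy":-0.16,"dz":-0.22,"wx":0.0321,"wy":0.0441,"wz":0},{"hand":-1,"dx":0.16,"dy":-0.16,"dz":-0.22,"wx":0.0321,"wy":0.0441,"wz":0},{"hand":-1,"dx":0.16,"dy":-0.16,"dz":-0.22,"wx":0.0321,"wy":0.0441,"wz":0},{"hand":-1,"dx":0.16,"dy":-0.16,"dz":-0.22,"wx":0.0321,"wy":0.0441,"wz":0},{"hand":-1,"dx":0.16,"dy":-0.16,"dz":-0.22,"wx":0.0321,"wy":0.0441,"wz":0},{"hand":-1,"dx":0.16,"dy":-0.16,"dz":-0.22,"wx":0.0321,"wy":0.0441,"wz":0}]'
python3 -m handwheel '[{"hand":-1,"dx":-0.035,"dy":0.025,"dz":-0.455,"wx":0.027,"wy":0.037,"wz":0},{"hand":-1,"dx":-0.035,"dy":0.025,"dz":-0.455,"wx":0.027,"wy":0.037,"wz":0},{"hand":-1,"dx":-0.035,"dy":0.025,"dz":-0.455,"wx":0.027,"wy":0.037,"wz":0},{"hand":-1,"dx":-0.035,"dy":0.025,"dz":-0.455,"wx":0.027,"wy":0.037,"wz":0},{"hand":-1,"dx":-0.035,"dy":0.025,"dz":-0.455,"wx":0.027,"wy":0.037,"wz":0},{"hand":-1,"dx":-0.035,"dy":0.025,"dz":-0.455,"wx":0.027,"wy":0.037,"wz":0},{"hand":-1,"dx":-0.035,"dy":0.025,"dz":-0.455,"wx":0.027,"wy":0.037,"wz":0},{"hand":-1,"dx":-0.035,"dy":0.025,"dz":-0.455,"wx":0.027,"wy":0.037,"wz":0},{"hand":-1,"dx":0,"dy":0,"dz":0,"wx":0,"wy":0,"wz":0},{"hand":-1,"dx":0,"dy":0,"dz":0,"wx":0,"wy":0,"wz":0}]'
python3 -m handwheel '[{"hand":-1,"dx":0,"dy":0,"dz":0,"wx":0,"wy":0,"wz":0},{"hand":-1,"dx":0,"dy":0,"dz":0,"wx":0,"wy":0,"wz":0},{"hand":-1,"dx":0,"dy":0,"dz":0,"wx":0,"wy":0,"wz":0},{"hand":-1,"dx":0,"dy":0,"dz":0,"wx":0,"wy":0,"wz":0},{"hand":-1,"dx":0,"dy":0,"dz":0,"wx":0,"wy":0,"wz":0}]'
python3 look.py wrist 21 ; python3 look.py side 21 260,130,510,320; python3 -c "
from rig import bot;print(bot.read_state()['joint_positions'].round(1))"
```

```text
time_s: 30.8
position: [0.6725, -0.3553, 0.1215]
tcp_rot: [[-0.782, 0.588, 0.207], [0.566, 0.809, -0.158], [-0.261, -0.007, -0.965]]
force: [0.4, -0.2, -4.6]
opening: 0.662
time_s: 31.8
position: [0.6695, -0.3532, 0.0842]
tcp_rot: [[-0.806, 0.586, -0.085], [0.584, 0.81, 0.054], [0.101, -0.006, -0.995]]
force: [0.2, -0.8, -5.4]
opening: 0.666
time_s: 32.3
position: [0.669, -0.3528, 0.085]
tcp_rot: [[-0.806, 0.586, -0.086], [0.583, 0.81, 0.055], [0.102, -0.006, -0.995]]
force: [-0.4, 0.2, -4.5]
opening: 0.662
32.3 [ 0.66902776 -0.35277246  0.08503146] yang 54.12553686430449 [[-0.806, 0.586, -0.086], [0.583, 0.81, 0.055], [0.102, -0.006, -0.995]] [-0.4   0.24 -4.52] 0.662028573122364
32.35 [ 0.66901182 -0.35277112  0.08491365] yang 54.12400292786504 [[-0.806, 0.586, -0.086], [0.583, 0.81, 0.056], [0.102, -0.006, -0.995]] [-0.78  0.08 -5.19] 0.6666370279752187
[-36.1  49.8  59.   -0.3  77.1 -90.1]
```

View pics/wrist21.png

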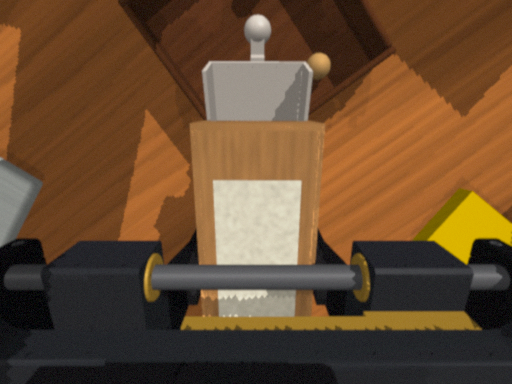

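View pics/side21.png

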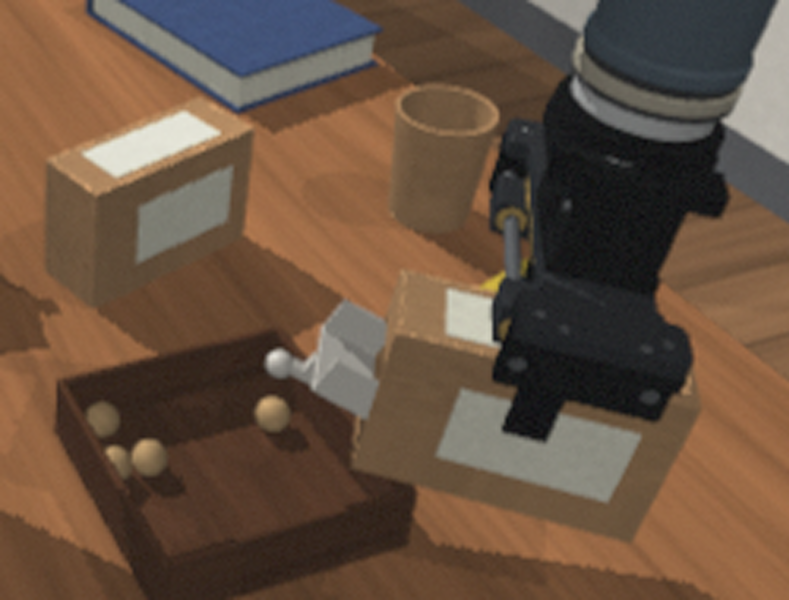

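All four balls are in the tray, at side-crop pixels (103,418), (117,460), (150,457) and (272,413). The brisk tilt-back broke the lock, and they rolled out. Now lift, level, and carry the carton back to its original place.

```bash
python3 -m handwheel '[{"hand":-1,"dx":0,"dy":0,"dz":0.6,"wx":0,"wy":0,"wz":0},{"hand":-1,"dx":0,"dy":0,"dz":1.2,"wx":0,"wy":0,"wz":0},{"hand":-1,"dx":0,"dy":0,"dz":1.5,"wx":-0.01,"wy":-0.0138,"wz":0},{"hand":-1,"dx":0,"dy":0,"dz":1.5,"wx":-0.01,"wy":-0.0138,"wz":0},{"hand":-1,"dx":0,"dy":0,"dz":1.5,"wx":-0.01,"wy":-0.0138,"wz":0},{"hand":-1,"dx":0,"dy":0,"dz":1.5,"wx":-0.01,"wy":-0.0138,"wz":0},{"hand":-1,"dx":0,"dy":0,"dz":1.2,"wx":-0.01,"wy":-0.0138,"wz":0},{"hand":-1,"dx":0,"dy":0,"dz":0.8,"wx":-0.01,"wy":-0.0138,"wz":0},{"hand":-1,"dx":0,"dy":0,"dz":0,"wx":0,"wy":0,"wz":0},{"hand":-1,"dx":0,"dy":0,"dz":0,"wx":0,"wy":0,"wz":0}]'
python3 look.py wrist 22;python3 look.py scene 22
```

```text
time_s: 33.4
position: [0.6686, -0.3525, 0.1825]
tcp_rot: [[-0.81, 0.587, -0.004], [0.587, 0.81, -0.004], [0.001, -0.006, -1.0]]
force: [0.3, 0.0, -5.4]
opening: 0.664
33.4 [ 0.66857721 -0.35250826  0.18252404] yang 54.08924552116616 [[-0.81, 0.587, -0.004], [0.587, 0.81, -0.004], [0.001, -0.006, -1.0]] [ 0.32  0.   -5.39] 0.6640960800260598
33.45 [ 0.66842895 -0.35240821  0.18183668] yang 54.09032206055075 [[-0.81, 0.586, -0.005], [0.587, 0.81, -0.003], [0.003, -0.006, -1.0]] [ 0.13 -0.1  -5.04] 0.6672575723680134
```

View pics/wrist22.png

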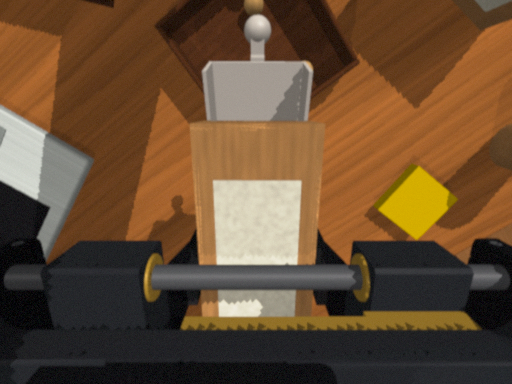

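```bash
python3 -m handwheel '[{"hand":-1,"dx":-0.3,"dy":0.5,"dz":0,"wx":0,"wy":0,"wz":0.031},{"hand":-1,"dx":-0.3,"dy":1.0,"dz":0,"wx":0,"wy":0,"wz":0.031},{"hand":-1,"dx":-0.3,"dy":1.6,"dz":0,"wx":0,"wy":0,"wz":0.031},{"hand":-1,"dx":-0.3,"dy":2.2,"dz":0,"wx":0,"wy":0,"wz":0.031},{"hand":-1,"dx":-0.3,"dy":2.4,"dz":0,"wx":0,"wy":0,"wz":0.031},{"hand":-1,"dx":-0.3,"dy":2.4,"dz":0,"wx":0,"wy":0,"wz":0.031},{"hand":-1,"dx":-0.3,"dy":2.4,"dz":0,"wx":0,"wy":0,"wz":0.031},{"hand":-1,"dx":-0.3,"dy":2.4,"dz":0,"wx":0,"wy":0,"wz":0.031},{"hand":-1,"dx":-0.3,"dy":2.4,"dz":0,"wx":0,"wy":0,"wz":0.031},{"hand":-1,"dx":-0.3,"dy":2.4,"dz":0,"wx":0,"wy":0,"wz":0.031}]'
python3 -m handwheel '[{"hand":-1,"dx":-0.4,"dy":2.4,"dz":0,"wx":0,"wy":0,"wz":0.031},{"hand":-1,"dx":-0.4,"dy":2.4,"dz":0,"wx":0,"wy":0,"wz":0.031},{"hand":-1,"dx":-0.4,"dy":2.4,"dz":0,"wx":0,"wy":0,"wz":0.031},{"hand":-1,"dx":-0.4,"dy":2.4,"dz":0,"wx":0,"wy":0,"wz":0.031},{"hand":-1,"dx":-0.4,"dy":2.4,"dz":0,"wx":0,"wy":0,"wz":0.031},{"hand":-1,"dx":-0.4,"dy":2.4,"dz":0,"wx":0,"wy":0,"wz":0.031},{"hand":-1,"dx":-0.4,"dy":2.4,"dz":0,"wx":0,"wy":0,"wz":0.031},{"hand":-1,"dx":-0.4,"dy":2.4,"dz":0,"wx":0,"wy":0,"wz":0.031},{"hand":-1,"dx":-0.4,"dy":2.4,"dz":0,"wx":0,"wy":0,"wz":0.031},{"hand":-1,"dx":-0.4,"dy":2.4,"dz":0,"wx":0,"wy":0,"wz":0.031}]'
python3 -m handwheel '[{"hand":-1,"dx":-0.4,"dy":2.4,"dz":0,"wx":0,"wy":0,"wz":0.031},{"hand":-1,"dx":-0.4,"dy":2.4,"dz":0,"wx":0,"wy":0,"wz":0.031},{"hand":-1,"dx":-0.4,"dy":2.4,"dz":0,"wx":0,"wy":0,"wz":0.031},{"hand":-1,"dx":-0.4,"dy":2.4,"dz":0,"wx":0,"wy":0,"wz":0.031},{"hand":-1,"dx":-0.4,"dy":2.4,"dz":0,"wx":0,"wy":0,"wz":0.031},{"hand":-1,"dx":-0.4,"dy":2.0,"dz":0,"wx":0,"wy":0,"wz":0.031},{"hand":-1,"dx":-0.4,"dy":1.6,"dz":0,"wx":0,"wy":0,"wz":0.031},{"hand":-1,"dx":-0.4,"dy":1.2,"dz":0,"wx":0,"wy":0,"wz":0.031},{"hand":-1,"dx":-0.3,"dy":0.7,"dz":0,"wx":0,"wy":0,"wz":0.03},{"hand":-1,"dx":-0.1,"dy":0.4,"dz":0,"wx":0,"wy":0,"wz":0.02}]'
python3 -m handwheel '[{"hand":-1,"dx":0,"dy":0,"dz":0,"wx":0,"wy":0,"wz":0},{"hand":-1,"dx":0,"dy":0,"dz":0,"wx":0,"wy":0,"wz":0}]'
python3 look.py side 23; python3 look.py scene 23
```

```text
time_s: 34.5
position: [0.6384, -0.1538, 0.1828]
tcp_rot: [[-0.951, 0.309, -0.003], [0.309, 0.951, -0.005], [0.001, -0.005, -1.0]]
force: [0.6, 0.5, -4.7]
opening: 0.663
time_s: 35.5
position: [0.5982, 0.086, 0.183]
tcp_rot: [[-1.0, 0.004, -0.001], [0.004, 1.0, -0.005], [0.001, -0.005, -1.0]]
force: [0.4, -0.5, -4.3]
opening: 0.669
time_s: 36.5
position: [0.5624, 0.2636, 0.1827]
tcp_rot: [[-0.957, -0.29, 0.001], [-0.29, 0.957, -0.006], [0.001, -0.006, -1.0]]
force: [-0.4, -1.0, -5.1]
opening: 0.668
time_s: 36.7
position: [0.5633, 0.2626, 0.1828]
tcp_rot: [[-0.958, -0.287, 0.001], [-0.287, 0.958, -0.006], [0.001, -0.006, -1.0]]
force: [-0.2, 0.4, -4.8]
opening: 0.667
36.7 [0.56326606 0.26257124 0.18275383] yang 106.6537854341772 [[-0.958, -0.287, 0.001], [-0.287, 0.958, -0.006], [0.001, -0.006, -1.0]] [-0.15  0.37 -4.83] 0.6672832100068339
36.75 [0.56333148 0.26246125 0.18274686] yang 106.63358062808759 [[-0.958, -0.286, 0.001], [-0.286, 0.958, -0.006], [0.001, -0.006, -1.0]] [ 0.16  0.17 -5.32] 0.6638548586968059
```

View pics/side23.png

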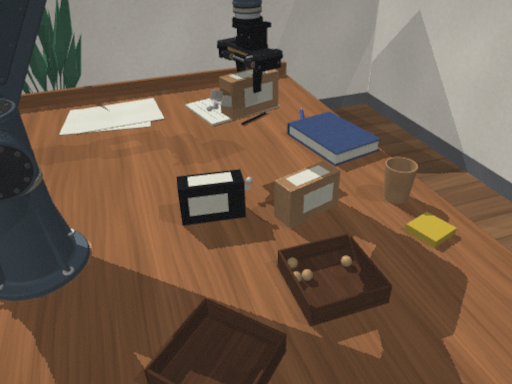

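View pics/scene23.png

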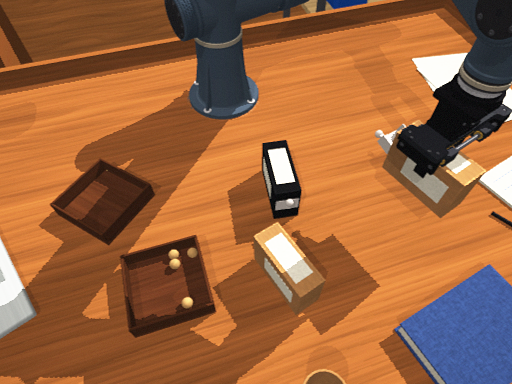

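All four balls are in the tray, at scene pixels (174,254), (175,263), (192,252) and (187,302). Lowering the carton.

```bash
python3 -m handwheel '[{"hand":-1,"dx":0,"dy":0,"dz":-0.8,"wx":0,"wy":0,"wz":0},{"hand":-1,"dx":0,"dy":0,"dz":-1.6,"wx":0,"wy":0,"wz":0},{"hand":-1,"dx":0,"dy":0,"dz":-2.2,"wx":0,"wy":0,"wz":0},{"hand":-1,"dx":0,"dy":0,"dz":-2.4,"wx":0,"wy":0,"wz":0},{"hand":-1,"dx":0,"dy":0,"dz":-2.4,"wx":0,"wy":0,"wz":0},{"hand":-1,"dx":0,"dy":0,"dz":-2.2,"wx":0,"wy":0,"wz":0},{"hand":-1,"dx":0,"dy":0,"dz":-1.6,"wx":0,"wy":0,"wz":0},{"hand":-1,"dx":0,"dy":0,"dz":-1.0,"wx":0,"wy":0,"wz":0},{"hand":-1,"dx":0,"dy":0,"dz":-0.5,"wx":0,"wy":0,"wz":0},{"hand":-1,"dx":0,"dy":0,"dz":0,"wx":0,"wy":0,"wz":0}]'
python3 -m handwheel '[{"hand":-1,"dx":0,"dy":0,"dz":-0.2,"wx":0,"wy":0,"wz":0},{"hand":-1,"dx":0,"dy":0,"dz":-0.2,"wx":0,"wy":0,"wz":0},{"hand":-1,"dx":0,"dy":0,"dz":-0.1,"wx":0,"wy":0,"wz":0},{"hand":-1,"dx":0,"dy":0,"dz":-0.1,"wx":0,"wy":0,"wz":0},{"hand":-1,"dx":0,"dy":0,"dz":0,"wx":0,"wy":0,"wz":0}]'
```

```text
time_s: 37.8
position: [0.5629, 0.263, 0.0352]
tcp_rot: [[-0.958, -0.287, 0.0], [-0.287, 0.958, -0.006], [0.002, -0.006, -1.0]]
force: [0.7, 0.4, -4.4]
opening: 0.666
time_s: 38.3
position: [0.563, 0.2633, 0.0299]
tcp_rot: [[-0.958, -0.287, 0.001], [-0.287, 0.958, -0.006], [0.001, -0.006, -1.0]]
force: [0.4, 0.4, -5.8]
opening: 0.662
```

```bash
python3 -m handwheel '[{"hand":-1,"dx":0,"dy":0,"dz":-0.1,"wx":0,"wy":0,"wz":0},{"hand":-1,"dx":0,"dy":0,"dz":-0.05,"wx":0,"wy":0,"wz":0},{"hand":-1,"dx":0,"dy":0,"dz":0,"wx":0,"wy":0,"wz":0}]'
```

```text
time_s: 38.6
position: [0.5631, 0.2633, 0.0287]
tcp_rot: [[-0.958, -0.287, 0.001], [-0.287, 0.958, -0.006], [0.0, -0.006, -1.0]]
force: [-0.7, -0.6, -1.4]
opening: 0.667
```

The desk now carries the carton. Releasing and rising.

```bash
python3 -m handwheel '[{"hand":1,"dx":0,"dy":0,"dz":0,"wx":0,"wy":0,"wz":0},{"hand":1,"dx":0,"dy":0,"dz":0,"wx":0,"wy":0,"wz":0},{"hand":1,"dx":0,"dy":0,"dz":0,"wx":0,"wy":0,"wz":0},{"hand":1,"dx":0,"dy":0,"dz":0,"wx":0,"wy":0,"wz":0},{"hand":1,"dx":0,"dy":0,"dz":0,"wx":0,"wy":0,"wz":0},{"hand":1,"dx":0,"dy":0,"dz":0,"wx":0,"wy":0,"wz":0},{"hand":1,"dx":0,"dy":0,"dz":0,"wx":0,"wy":0,"wz":0},{"hand":1,"dx":0,"dy":0,"dz":0,"wx":0,"wy":0,"wz":0}]'
python3 -m handwheel '[{"hand":1,"dx":0,"dy":0,"dz":1,"wx":0,"wy":0,"wz":0},{"hand":1,"dx":0,"dy":0,"dz":2,"wx":0,"wy":0,"wz":0},{"hand":1,"dx":0,"dy":0,"dz":2.5,"wx":0,"wy":0,"wz":0},{"hand":1,"dx":0,"dy":0,"dz":2.5,"wx":0,"wy":0,"wz":0},{"hand":1,"dx":0,"dy":0,"dz":2.5,"wx":0,"wy":0,"wz":0},{"hand":1,"dx":0,"dy":0,"dz":2.5,"wx":0,"wy":0,"wz":0},{"hand":1,"dx":0,"dy":0,"dz":2,"wx":0,"wy":0,"wz":0},{"hand":1,"dx":0,"dy":0,"dz":1,"wx":0,"wy":0,"wz":0},{"hand":1,"dx":0,"dy":0,"dz":0,"wx":0,"wy":0,"wz":0},{"hand":1,"dx":0,"dy":0,"dz":0,"wx":0,"wy":0,"wz":0}]'
python3 look.py side 24; python3 look.py scene 24
python3 - <<'E'
from h import *
c=np.load("scene24c.npy",allow_pickle=True).item(); d=np.load("scene24.npy"); P=cloud(c,d)
m=((d>0)&(abs(P[...,2]-0.1)<.006)&(P[...,0]>.3)&(P[...,0]<.75)&(abs(P[...,1])<.4)).astype(np.uint8)
k,l,st,ce=cv2.connectedComponentsWithStats(m)
for i in range(1,k):
    if st[i,4]>150: print(cv2.minAreaRect(P[l==i][:,:2].astype(np.float32)),P[l==i][:,2].mean())
m=(abs(P[...,2]-.045)<.005)&(P[...,0]>.42)&(P[...,0]<.66)&(P[...,1]<-.17)&(P[...,1]>-.37)
print(cv2.minAreaRect(P[m][:,:2].astype(np.float32)))
for u,v in ((174,254),(175,263),(192,252),(187,302)): print(ray_z(c,u,v,.017))
E
```

```text
time_s: 39.4
position: [0.5629, 0.2632, 0.0282]
tcp_rot: [[-0.958, -0.287, 0.001], [-0.287, 0.958, -0.006], [0.001, -0.006, -1.0]]
force: [0.4, -0.6, -0.8]
opening: 0.998
time_s: 40.4
position: [0.5624, 0.2631, 0.1877]
tcp_rot: [[-0.958, -0.287, -0.0], [-0.287, 0.958, -0.006], [0.002, -0.006, -1.0]]
force: [0.4, 0.2, -0.9]
opening: 1.001
40.4 [0.56236138 0.26306972 0.18772606] yang 106.68824883829262 [[-0.958, -0.287, -0.0], [-0.287, 0.958, -0.006], [0.002, -0.006, -1.0]] [ 0.44  0.21 -0.9 ] 1.000654028904111
40.45 [0.5620501  0.26297785 0.1871312 ] yang 106.68788578505175 [[-0.958, -0.287, -0.001], [-0.287, 0.958, -0.006], [0.003, -0.006, -1.0]] [0.68 0.23 0.4 ] 1.0010357385837472
((0.39054226875305176, 0.03594520688056946), (0.05868533253669739, 0.15203069150447845), 82.15926361083984) 0.10069810908825784
((0.5633485317230225, 0.2626665532588959), (0.15082219243049622, 0.0620434433221817), 16.9494571685791) 0.10059520614940023
((0.6060662269592285, -0.027974605560302734), (0.15051738917827606, 0.059872888028621674), 16.17201042175293) 0.10066497094165658
((0.5496081709861755, -0.26382899284362793), (0.16046343743801117, 0.16145160794258118), 89.77007293701172)
[ 0.48660074 -0.23946698  0.017     ]
[ 0.50799181 -0.2413247   0.017     ]
[ 0.49402024 -0.20181954  0.017     ]
[ 0.59839852 -0.23434465  0.017     ]
```

View pics/side24.png

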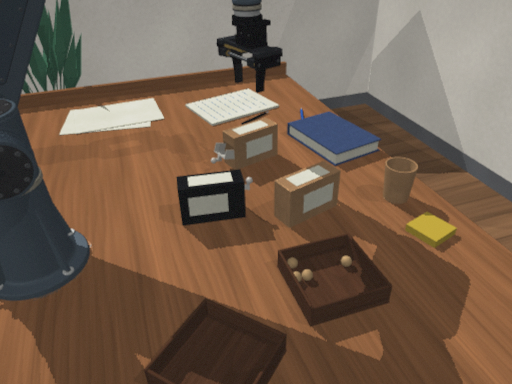

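View pics/scene24.png

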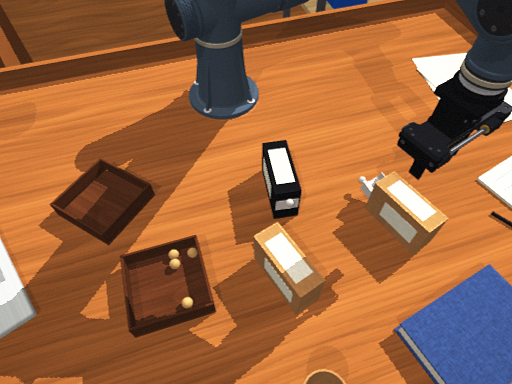

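All end conditions look met, so I'm handing in.

```bash
python3 -c "
from rig import hand_in;print(hand_in())"
```

```text
the job is handed in; nothing more can be done
None
```

I pulled the spout fully out with the carton standing on the desk and tipped the carton over the tray. All four balls rolled into the tray. I set the carton back upright near its starting place and handed the job in at about 40 s of the 64 s. `hand_in()` gives no verdict, so what follows rests on my last pictures.

**Last checks:**
- All four balls lie inside the tray, and none are visible on the desk.
- The tray is where it was and level.
- The spout carton stands upright at about (0.563, 0.263), far from the tray. It is released, with the gripper well above it.
- The other carton moved less than 1 mm by measurement.

**What went wrong or disagreed:**
- **Fingertip height:** the real fingertips sit about 31 mm above the reported TCP. My first grasp of the knob closed on air, and I corrected for this by camera.
- **First tip:** the last joint reached its range limit at 35°, and the tool drifted a few centimetres off target. I turned the carton to about -36° yaw and tipped again.
- **Balls stuck at first:** they stayed at the mouth even at 35–40°, apparently blocking each other. They came out while I tilted the carton back from 40°, so I did not see the moment they fell, only that all four were in the tray afterwards.

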